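# Show the amber filter cube to the inspection camera

## Robot

A 7-joint arm with a two-finger parallel gripper is mounted at the origin on a cart in front of the work surface, level with it; the furniture and walls round the work are solid. World frame = base frame: x ahead of the robot, y to its left, z up, the work surface at z = 0. Lengths are in m, angles in rad, forces in N, time in s.
With the tool pointing down it reaches from about 0.4 to 0.85 m from the base axis. Payload 10.4 kg.
Tool frame: the origin (TCP) lies midway between the tips of the shut fingers; the grasp point (between the pads) lies 19 mm behind it; y points along the fingers, x is the direction in which the jaws open and shut, and the axes are right-handed (so a half turn about y gives the same grasp; the last joint's range is limited). The gripper opens to 87 mm and grips with 3 to 60 N. Pads are 19 mm wide; open, the fingers measure 117 mm over their backs; the gripper's body (75 mm by 190 mm) begins 51 mm behind the grasp point.
Start: joints at [-1.229, 0.332, -0.065, 1.46, 0.022, 1.35, -0.088], TCP at [0.223, 0.584, 0.223] pointing down, gripper open.
Joint ranges: [-2.6, 2.6], [-0.5, 2.12], [-1.47, 1.34], [0.16, 2.42], [-1.27, 4.41], [0.06, 2.06], [-2.6, 2.6]. Speed limits (rad/s): [2.22, 2.22, 2.79, 2.79, 3.14, 3.14, 3.14].

## Interface

Orientations are given as a unit quaternion [x, y, z, w].
In Python, from bench import * gives the robot as it stands.
- The arm moves only by the tool jog_arm, never from a script. Its argument "commands" is a list of rows, each an object with "translation": the shift along the world's x, y, z in mm, a list of three; "twist": the turn about the world's z in rad. A call has 1 to 20 rows; each row shifts and turns the commanded pose from where the row before left it; what a row does not reach is not made up. A row lasts 1/10 s, in which the tool goes at most 50 mm and 8.59 degrees, less where a joint would pass 70% of its speed; a pose out of reach is approached as far as the arm can. A call is refused whole if a number of a shift passes 50 or a number of a turn 0.15, either way. A call with a gripper value outside its range is refused whole. "grip" is the closure, from 0 (fully open) to 1 (shut), set as the call begins (left out, the last holds). The fingers move at their own pace and stop on an object; "grip_force" is the grip in N (left out, the last holds). Time passes only in rows, so rows that do not move let the fingers close. It gives the time, the measured TCP pose, the force and the opening at its end, in the units of the state.
- read_state(): the state, without advancing time (a new reading comes with each control period).
- camera(name): name is "scene" or "side" or "wrist"; returns a dict with "img" (420x560x3 uint8, red, green, blue), "fx", "fy", "cx", "cy" (pixels), "cam_to_world" (4x4, takes a point from camera to world coordinates). Camera axes: x right, y down, z forward; pixel columns grow to the right and rows downward; lengths in m; the calibration is good to about 2 mm. A picture is of the moment at which its call begins. There is no depth.
- close_job(): hands the job in, once; it reports no verdict.
The state is a dict: "time": time; "joint_positions": joint angles; "joint_vel": joint speeds; "joint_torque": joint torques, N m; "ee_pos": TCP position; "eef_rot": TCP orientation; "ft_force": force on the tool from outside, world axes, zero at the start; "torque": the same for the moment, N m; "width": finger opening in m.
Only numpy, scipy, OpenCV 4.12 (cv2) and the standard library are available. Lean on these libraries where they do the work, as an engineer would, in place of code of your own. Each camera call takes 0.05 s, during which the arm holds its last target.

## Task

Unlock the white filter magazine: push its black knob down, turn it anticlockwise (seen from above) to the stop and let it spring back up. Then lift the amber cube out by its handle, leaving the blue cube seated, and show its round amber filter to the inspection camera: handle up, square to the lens, centred, 11 cm in front of the lens. Finish while holding it there, motionless in the air; do not touch the camera or its stand, and do not push aside the eyepiece, tally counter or calculator.

Things in the scene. Friction and masses are not known exactly. Their poses are not given: they have to be found in the camera images.
- magazine: white filter magazine, a fixed block 72 (x) x 156 (y) x 46 mm (z), two black-ringed light ports on its -x side. Origin at the centre of its underside, z up. Two square pockets, open at the top, at y = +46 and -46 mm hold a filter cube each (amber in one, blue in the other, either way round); the lock stands between them on the z axis
- lock (a joint): angle (rad) of the lock: a steel bar 64 x 10 x 4 mm, 52.5 to 56.5 mm above the desk, turns with the knob about the magazine's z axis. 0 = locked, bar along y, 7 mm over the top plates of both cubes; 1.3 = stop, unlocked, bar nearly along x. Grows anticlockwise from above; friction 0.04 N m. A pin inside lets it turn only with the knob more than 5 mm down; play 0.08 at either end
- knob (a joint): travel in m of the sprung knob pushed down: 0 = up, 0.008 = fully down. The spring takes 3 N to start, 5.3 N at 5 mm and 6.6 N at 8 mm. Let go at either end of the turn it springs back up to 0 and latches; let go in between it stays down
- knob_grip (a point): centre of the knob's black grip bar, 12 mm thick (x), 30 mm long (y), 20 mm tall, on the magazine's z axis, 89 mm above the desk while the knob is up (bar from 79 to 99 mm, on a round black skirt of 34 mm diameter, 74 to 79 mm). The point turns with the knob; its y lies along the lock bar, its z up. At lock = 0 its axes are the magazine's
- amber_cube: loose filter cube, 0.08 to 0.17 kg: black body 36 mm each way, grey top plate 42 x 42 x 5 mm, on it an amber handle tab 11 (x) x 22 (y) x 24 mm (41 to 65 mm up). Origin: centre of the underside, z up; +x: normal of the filter face. Seated, its axes are the magazine's, its origin 10 mm above the desk, the handle 51 to 75 mm; it must rise 36 mm to leave the pocket (1.25 mm play all round)
- amber_filter (a point): centre of the round amber filter (25 mm) in the amber cube's +x face: 18 mm from the cube's axis along +x, 18 mm above the cube's underside. Axes as the cube's
- amber_handle (a point): centre of the amber handle tab, on the cube's axis, 53 mm above the cube's underside
- blue_cube: the other cube, of the same shape with a blue handle and a blue filter; origin as for the amber cube. It stays in its pocket
- camera_head: inspection camera: light grey box, black lens, white ring light of 68 mm diameter, on a column stand; height, heading and downward tilt (0.35 to 0.6 rad) vary, but it keeps still. Origin on the lens axis where the fork holds it; the lens looks along -x (to the robot and down), y level, z the picture's up. Lens front at x = -90 mm. Shown rightly, the amber cube has this frame's orientation
- focus (a point): the point of best focus in the air, on the lens axis, 110 mm in front of the lens, at x = -200 mm in the camera head's frame. The centre of the amber filter belongs here
- spare_eyepiece: black eyepiece standing on its cap, 40 x 40 x 41 mm, loose bystander; origin at the centre of its underside
- tally_counter: small white hand tally counter, 74 x 52 x 26 mm, loose bystander; origin at the centre of its underside
- calculator: black calculator lying flat, 118 x 69 x 12 mm, loose bystander; origin at the centre of its underside
- camera_stand: fixed stand of the camera: base 120 x 100 x 12 mm, column of 16 mm diameter, 372 mm tall, 30 mm behind the origin (+x). Origin at the centre of the base's underside
Mind the look-alikes: they are no part of the job. Leave any green look-alike of the amber_cube alone. Of the things that look like the magazine, take the one that is farthest to the robot's right at the start.

How it is judged:
By the outcome, as a careful person would: the job done as asked, in the order asked, and still so for the second after the job is handed in, while the arm keeps its last pose, push and grip.
It also fails if it takes over 54 s, if anything falls off the work surface, if the arm or the gripper's body presses on something with over 40 N, if the wrist force passes 120 N, or if a joint passes its speed limit or range.

## Working session

There is one attempt and no reset: what is moved stays moved. The work goes in short steps, Python scripts to look and compute and a tool call to move; the robot and the scene stay as the last step left them, time stands still between calls to the robot, and variables do not carry over. Pictures are saved under pics/ and viewed, and the job is handed in when it is done.

Besides the shell and the picture viewer there is one more tool, called after "Emit:" by a JSON object that holds its "fn" and its "kwargs", one argument or row to a line. jog_arm: Moves the arm, as the interface text tells. Its arguments: {"type":"object","properties":{"commands":{"type":"array"},"grip":{"type":"number"},"grip_force":{"type":"number"}},"required":["commands"]}

```bash
ls; mkdir -p pics; python3 - <<'E'
from bench import *
import cv2
print(read_state())
for n in ("scene","side","wrist"):
    c=camera(n); cv2.imwrite(f"pics/{n}0.png",c["img"][:,:,::-1]); print(n,c["fx"],c["fy"],c["cx"],c["cy"],c["cam_to_world"])
E
```

```text
pics
{'time': 0.0, 'joint_positions': array([-1.22860919,  0.33288847, -0.06470434,  1.4609178 ,  0.02160673,
        1.34987263, -0.08849626]), 'joint_vel': array([-1.17196161e-03, -2.75261100e-04, -9.26002451e-05, -1.06017381e-03,
       -4.70023351e-05,  1.72306253e-03,  1.66924921e-03]), 'joint_torque': array([ 4.07216730e-04, -6.23251247e+01,  2.47356546e-02, -3.89900994e+01,
       -6.13435591e-02,  3.95122357e-02,  1.51147924e-04]), 'ee_pos': array([0.22284152, 0.583529  , 0.2217548 ]), 'eef_rot': array([ 0.58269014,  0.40063187, -0.40141369, -0.58209394]), 'ft_force': array([-0.73748387, -0.48410939,  0.15692273]), 'torque': array([ 0.00053089, -0.00026227, -0.05044615]), 'width': 0.08687667933670432}
scene 481.802093510942 481.802093510942 287.8640468052408 212.1030404549124 [[ 0.56892272 -0.72075413  0.39603084 -0.00892948]
 [-0.8223779  -0.495886    0.27891158 -0.37877748]
 [-0.00464053 -0.48436615 -0.87485307  1.47497292]
 [ 0.          0.          0.          1.        ]]
side 384.23051335125774 384.23051335125774 285.25641516332337 207.13642366467232 [[ 0.54117523 -0.59401455  0.59521096  0.04055452]
 [-0.84074491 -0.36819012  0.39696855 -0.35996512]
 [-0.0166543  -0.71525013 -0.69867008  0.84023891]
 [ 0.          0.          0.          1.        ]]
wrist 297.8552685008319 297.8552685008319 280.3712829221611 206.72653346510182 [[ 3.58092958e-01  8.92718875e-01  2.73536915e-01  1.48511668e-01]
 [ 9.33685588e-01 -3.42126790e-01 -1.05737801e-01  6.13012764e-01]
 [-8.09823813e-04  2.93261437e-01 -9.56031942e-01  3.83802940e-01]
 [ 0.00000000e+00  0.00000000e+00  0.00000000e+00  1.00000000e+00]]
```

View pics/scene0.png

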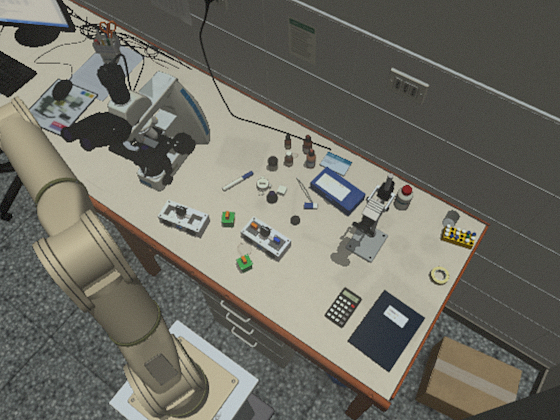

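View pics/side0.png

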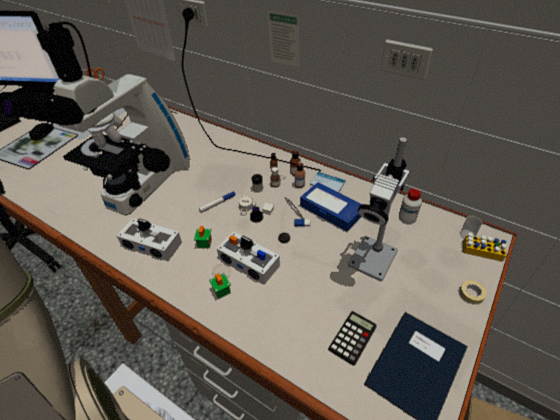

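View pics/wrist0.png

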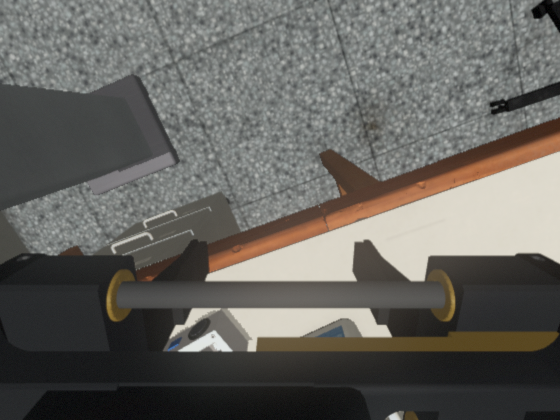

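```bash
python3 - <<'E'
import cv2
a=cv2.imread("pics/scene0.png");b=cv2.imread("pics/side0.png")
cv2.imwrite("pics/c1.png",cv2.resize(a[205:275,225:305],None,fx=8,fy=8,interpolation=cv2.INTER_CUBIC))
cv2.imwrite("pics/c2.png",cv2.resize(b[220:290,205:295],None,fx=8,fy=8,interpolation=cv2.INTER_CUBIC))
cv2.imwrite("pics/c3.png",cv2.resize(a[170:270,325:425],None,fx=6,fy=6,interpolation=cv2.INTER_CUBIC))
cv2.imwrite("pics/c4.png",cv2.resize(b[130:280,330:430],None,fx=4,fy=4,interpolation=cv2.INTER_CUBIC)) 
E
```

```text
(no output)
```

View pics/c1.png

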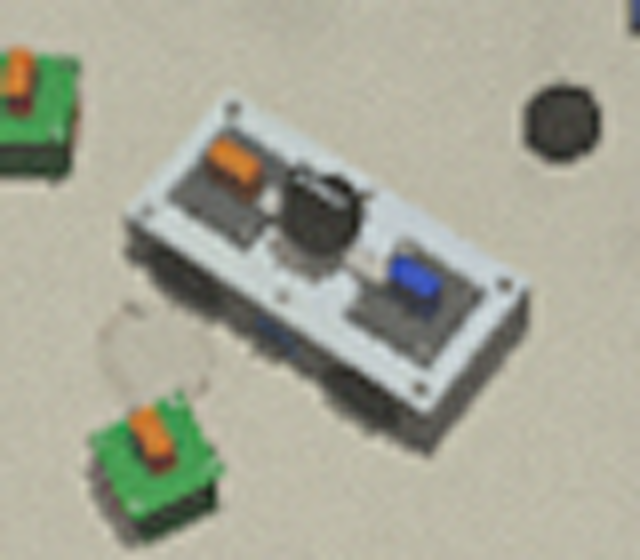

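View pics/c2.png

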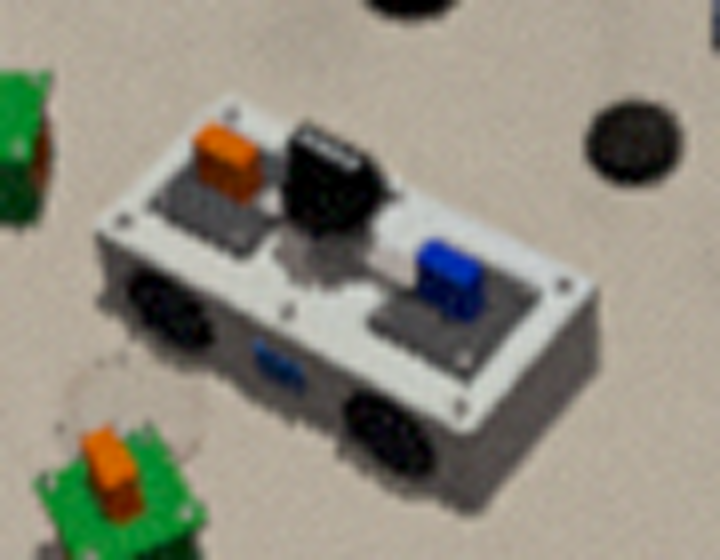

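View pics/c3.png

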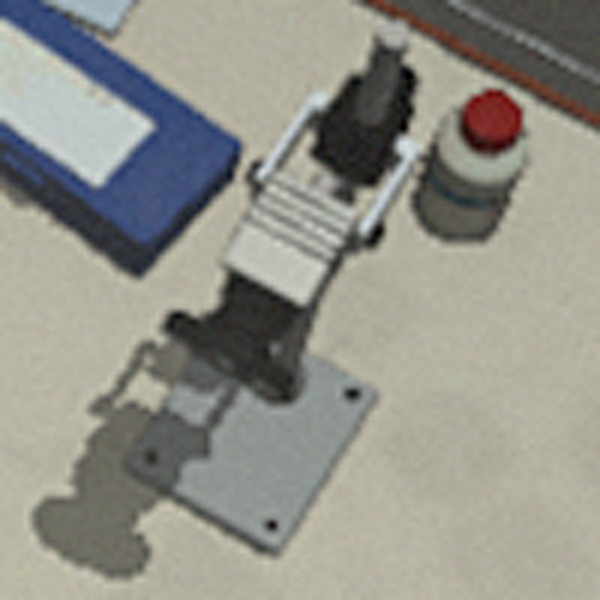

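View pics/c4.png

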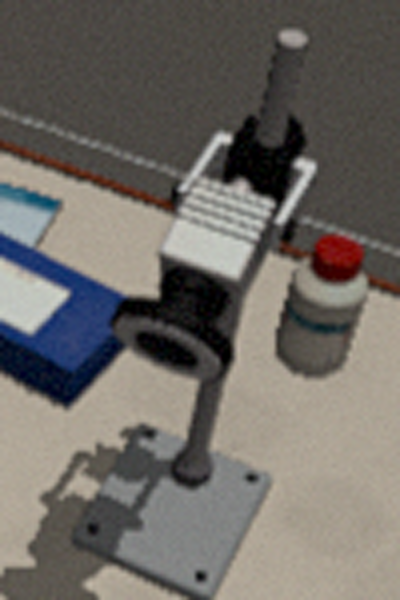

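```bash
cat > h.py <<'E'
import numpy as np, cv2
from scipy.spatial.transform import Rotation as R
from scipy.optimize import least_squares
K={"scene":(481.802093510942,287.8640468052408,212.1030404549124,np.array([[ 0.56892272,-0.72075413,0.39603084,-0.00892948],[-0.8223779,-0.495886,0.27891158,-0.37877748],[-0.00464053,-0.48436615,-0.87485307,1.47497292],[0,0,0,1]])),
"side":(384.23051335125774,285.25641516332337,207.13642366467232,np.array([[0.54117523,-0.59401455,0.59521096,0.04055452],[-0.84074491,-0.36819012,0.39696855,-0.35996512],[-0.0166543,-0.71525013,-0.69867008,0.84023891],[0,0,0,1]]))}
def kc(c): return (c["fx"],c["cx"],c["cy"],np.array(c["cam_to_world"]))
def proj(k,P):
    f,cx,cy,T=k; q=(np.atleast_2d(P)-T[:3,3])@T[:3,:3]
    return np.c_[f*q[:,0]/q[:,2]+cx,f*q[:,1]/q[:,2]+cy]
def ray(k,uv):
    f,cx,cy,T=k; d=T[:3,:3]@np.array([(uv[0]-cx)/f,(uv[1]-cy)/f,1]); return T[:3,3],d/np.linalg.norm(d)
def onz(k,uv,z):
    o,d=ray(k,uv); return o+d*(z-o[2])/d[2]
def tri(obs):
    A=0;b=0
    for k,uv in obs:
        o,d=ray(k,uv); M=np.eye(3)-np.outer(d,d); A=A+M;b=b+M@o
    p=np.linalg.solve(A,b); return p,[np.round(proj(k,p)[0]-uv,1) for k,uv in obs]
def cr(u,v,s,x0,y0): return np.array([(u+.5)/s-.5+x0,(v+.5)/s-.5+y0])
E
python3 - <<'E'
from h import *
S=[cr(u,v,8,225,205) for u,v in [(225,92),(127,215),(527,290),(425,408)]]
D=[cr(u,v,8,205,220) for u,v in [(232,95),(97,228),(600,290),(472,430)]]
C=np.array([[36,78,46],[-36,78,46],[36,-78,46],[-36,-78,46]])/1e3
def M(p): 
    c,s=np.cos(p[2]),np.sin(p[2]); return C@np.array([[c,-s,0],[s,c,0],[0,0,1]]).T+[p[0],p[1],0]
for obs in ([("scene",S)],[("side",D)],[("scene",S),("side",D)]):
    f=lambda p:np.concatenate([(proj(K[n],M(p))-np.array(o)).ravel() for n,o in obs])
    r=least_squares(f,[.6,-.1,0.2]); print(r.x,np.round(r.fun,1))
# camera head
g=lambda u,v:cr(u,v,6,325,170); s=lambda u,v:cr(u,v,4,330,130)
P={"coltop":((393,35),(292,40)),"forkL":((320,100),(222,137)),"forkR":((410,148),(308,165)),
"boxFL":((225,257),(162,248)),"boxFR":((303,305),(235,283)),"boxBL":((275,178),(198,182)),"boxBR":((357,215),(275,215)),
"ringC":((238,360),(172,342)),"pivL":((255,172),(183,200)),"pivR":((372,235),(285,238))}
for n,(a,b) in P.items(): print(n,*tri([(K["scene"],g(*a)),(K["side"],s(*b))]))
for n,a,b in (("screwR",(352,393),(251,478)),("screwF",(272,524),(200,576)),("screwL",(150,457),(93,527))): print(n,onz(K["scene"],g(*a),.012),onz(K["side"],s(*b),.012))
print(R.from_quat([ 0.58269014,  0.40063187, -0.40141369, -0.58209394]).as_matrix())
E
```

```text
[ 0.52209722  0.08801064 -0.01659318] [ 0.4 -0.2 -0.6 -0.1  0.2 -0.7  0.   0.9]
[ 0.52316248  0.08456293 -0.01751184] [ 0.  -0.3 -0.2 -0.1  0.2 -0.6  0.   0.8]
[ 0.52283555  0.08599138 -0.01710118] [ 1.  -0.1 -0.   0.1  0.9 -0.6  0.7  1.1 -0.5 -0.4 -0.7 -0.2 -0.4 -0.8
 -0.5  0.7]
coltop [ 0.74430543 -0.19234598  0.36973789] [array([0.3, 0.1]), array([-0.4, -0.1])]
forkL [ 0.74099805 -0.16822333  0.29712903] [array([-0., -0.]), array([0.1, 0. ])]
forkR [ 0.74168556 -0.21755662  0.2974422 ] [array([0.2, 0.1]), array([-0.3, -0.1])]
boxFL [ 0.64618481 -0.17370333  0.28789403] [array([0.3, 0.1]), array([-0.4, -0.1])]
boxFR [ 0.64821559 -0.2153938   0.28129186] [array([0.2, 0.1]), array([-0.3, -0.1])]
boxBL [ 0.68629126 -0.17448247  0.30552509] [array([0.3, 0.1]), array([-0.3, -0.1])]
boxBR [ 0.69928751 -0.21485285  0.29108916] [array([0.6, 0.2]), array([-0.8, -0.2])]
ringC [ 0.6215773  -0.19838146  0.25021134] [array([-0.5, -0.1]), array([0.7, 0.1])]
pivL [ 0.70135345 -0.16173912  0.27677833] [array([0.9, 0.3]), array([-1.2, -0.2])]
pivR [ 0.70308979 -0.22309596  0.27515185] [array([0.3, 0.1]), array([-0.4, -0.1])]
screwR [ 0.76300195 -0.22831394  0.012     ] [ 0.76248582 -0.23030019  0.012     ]
screwF [ 0.66779019 -0.23142426  0.012     ] [ 0.66718308 -0.23293772  0.012     ]
screwL [ 0.66453715 -0.15524052  0.012     ] [ 0.66655541 -0.15662617  0.012     ]
[[ 3.56722308e-01 -4.32471927e-04 -9.34210366e-01]
 [ 9.34209434e-01 -1.32149953e-03  3.56722564e-01]
 [-1.38883105e-03 -9.99999033e-01 -6.73890088e-05]]
```

```bash
python3 - <<'E'
from h import *
for n,l in (("scene",[(140,185),(75,135),(60,90),(205,140),(165,215),(228,218),(244,263),(272,196),(263,184)]),("side",[(107,203),(15,105),(185,155),(120,235),(203,237),(221,285),(256,213),(245,203)])):
    for u in l: print(n,u,onz(K[n],u,0).round(3),onz(K[n],u,.3).round(3))
E
```

```text
scene (140, 185) [0.448 0.596 0.   ] [0.355 0.398 0.3  ]
scene (75, 135) [0.473 0.96  0.   ] [0.375 0.687 0.3  ]
scene (60, 90) [0.6   1.182 0.   ] [0.476 0.865 0.3  ]
scene (205, 140) [0.738 0.531 0.   ] [0.586 0.346 0.3  ]
scene (165, 215) [0.406 0.438 0.   ] [0.322 0.272 0.3  ]
scene (228, 218) [0.521 0.25  0.   ] [0.414 0.122 0.3  ]
scene (244, 263) [0.418 0.102 0.   ] [0.331 0.004 0.3  ]
scene (272, 196) [ 0.681  0.175 -0.   ] [0.54  0.063 0.3  ]
scene (263, 184) [0.703 0.232 0.   ] [0.558 0.107 0.3  ]
side (107, 203) [0.472 0.613 0.   ] [0.318 0.265 0.3  ]
side (15, 105) [0.67  1.477 0.   ] [0.446 0.821 0.3  ]
side (185, 155) [0.793 0.577 0.   ] [0.524 0.243 0.3  ]
side (120, 235) [0.402 0.467 0.   ] [0.273 0.172 0.3  ]
side (203, 237) [0.525 0.254 0.   ] [0.352 0.035 0.3  ]
side (221, 285) [0.425 0.103 0.   ] [ 0.287 -0.063  0.3  ]
side (256, 213) [0.687 0.18  0.   ] [ 0.456 -0.013  0.3  ]
side (245, 203) [0.705 0.236 0.   ] [0.468 0.023 0.3  ]
```

Emit:
{"fn": "jog_arm", "kwargs": {
  "commands": [
    {"translation": [5,-30,2],"twist": -0.06},
    {"translation": [5,-30,2],"twist": -0.06},
    {"translation": [5,-30,0],"twist": -0.06},
    {"translation": [10,-30,0],"twist": -0.06},
    {"translation": [15,-30,0],"twist": -0.06},
    {"translation": [15,-30,0],"twist": -0.06},
    {"translation": [20,-30,0],"twist": -0.06},
    {"translation": [20,-30,0],"twist": -0.06},
    {"translation": [20,-30,0],"twist": -0.06},
    {"translation": [20,-30,0],"twist": -0.06},
    {"translation": [20,-30,0],"twist": -0.06},
    {"translation": [20,-30,0],"twist": -0.06},
    {"translation": [20,-30,0],"twist": -0.06},
    {"translation": [20,-30,0],"twist": -0.06},
    {"translation": [20,-30,0],"twist": -0.06},
    {"translation": [20,-20,0],"twist": -0.06},
    {"translation": [20,-10,0],"twist": -0.06},
    {"translation": [10,0,0],"twist": -0.06},
    {"translation": [5,0,0],"twist": -0.06},
    {"translation": [0,0,0],"twist": -0.06}
  ]
}}

```text
time: 2.15
ee_pos: [0.5133, 0.1036, 0.2262]
eef_rot: [0.707, 0.001, -0.001, -0.707]
ft_force: [0.9, -0.1, 0.4]
width: 0.0871
```

```bash
cat >> h.py <<'E'
def snap(tag,names=("wrist",)):
    import bench
    out={}
    for n in names:
        c=bench.camera(n); cv2.imwrite(f"pics/{n}_{tag}.png",c["img"][:,:,::-1]); out[n]=kc(c); np.save(f"pics/{n}_{tag}.npy",np.array([c["fx"],c["cx"],c["cy"],*np.array(c["cam_to_world"]).ravel()]))
    s=bench.read_state(); m=R.from_quat(s["eef_rot"]).as_matrix()
    print("t",s["time"],"pos",np.round(s["ee_pos"],4),"yaw",round(float(np.arctan2(m[1,0],m[0,0])),4),"F",np.round(s["ft_force"],1),"w",round(s["width"],4),"q",np.round(s["joint_positions"],2))
    return out
def ld(n,tag):
    a=np.load(f"pics/{n}_{tag}.npy"); return (a[0],a[1],a[2],a[3:].reshape(4,4))
E
python3 -c "
from h import *
snap('a')"
```

```text
t 2.2 pos [0.5131 0.1037 0.2262] yaw -0.0005 F [-0.  -0.4 -0.5] w 0.0873 q [-0.71  0.1   0.46  1.74 -0.05  1.31 -0.24]
```

View pics/wrist_a.png

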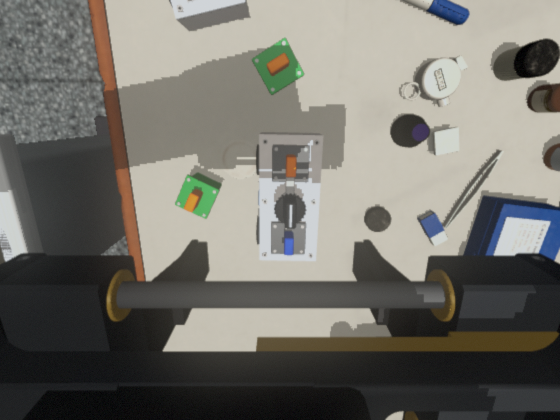

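```bash
python3 - <<'E'
import cv2
a=cv2.imread("pics/wrist_a.png")
cv2.imwrite("pics/d1.png",cv2.resize(a[125:270,240:340],None,fx=4,fy=4,interpolation=cv2.INTER_CUBIC))
E
```

```text
(no output)
```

View pics/d1.png

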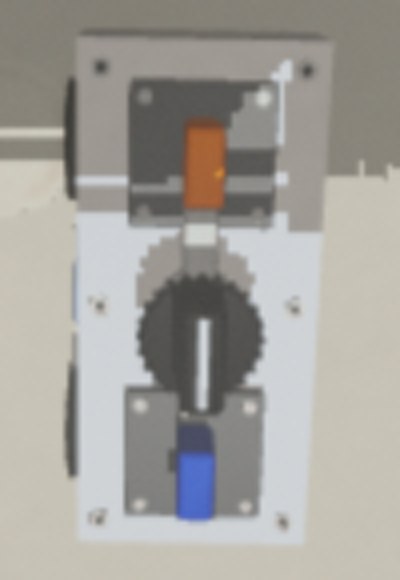

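```bash
python3 - <<'E'
from h import *
k=ld("wrist","a")
W=[cr(u,v,4,240,125) for u,v in [(332,40),(78,38),(304,544),(78,541)]]
C=np.array([[36,78,46],[-36,78,46],[36,-78,46],[-36,-78,46]])/1e3
def M(p,C=C): 
    c,s=np.cos(p[2]),np.sin(p[2]); return C@np.array([[c,-s,0],[s,c,0],[0,0,1]]).T+[p[0],p[1],0]
r=least_squares(lambda p:(proj(k,M(p))-np.array(W)).ravel(),[.52,.09,0]); print(r.x,r.fun.round(1))
T=np.array([[0,15,99],[0,-15,99],[0,57,75],[0,35,75],[0,-35,75],[0,-57,75]])/1e3
for p in (r.x,[.5228,.086,-.0171]): print((((proj(k,M(p,T))-[240,125])+.5)*4-.5).round(0))
E
```

```text
[ 0.52468458  0.08668285 -0.01540057] [ 0.4  0.3 -0.5 -0.4  0.1  0.1  0.   0. ]
[[205. 308.]
 [202. 419.]
 [206. 128.]
 [204. 211.]
 [197. 454.]
 [195. 524.]]
[[198. 310.]
 [194. 421.]
 [199. 131.]
 [197. 213.]
 [190. 456.]
 [189. 526.]]
```

Emit:
{"fn": "jog_arm", "kwargs": {
  "commands": [
    {"translation": [6,-9,-20],"twist": -0.015},
    {"translation": [5.5,-8,-25],"twist": 0},
    {"translation": [0,0,-25],"twist": 0},
    {"translation": [0,0,-25],"twist": 0},
    {"translation": [0,0,-20],"twist": 0},
    {"translation": [0,0,-15],"twist": 0},
    {"translation": [0,0,-9],"twist": 0},
    {"translation": [0,0,-4.5],"twist": 0},
    {"translation": [0,0,0],"twist": 0}
  ]
}}

```text
time: 3.1
ee_pos: [0.5244, 0.0869, 0.083]
eef_rot: [0.707, -0.003, 0.003, -0.707]
ft_force: [0.6, -0.7, -0.3]
width: 0.0873
```

```bash
python3 -c "
from h import *
snap('b',('wrist','side'))"
```

```text
t 3.2 pos [0.5249 0.087  0.0837] yaw -0.0088 F [-0.6 -0.3  0.8] w 0.087 q [-0.65  0.27  0.46  1.89 -0.14  1.01 -0.14]
```

View pics/wrist_b.png

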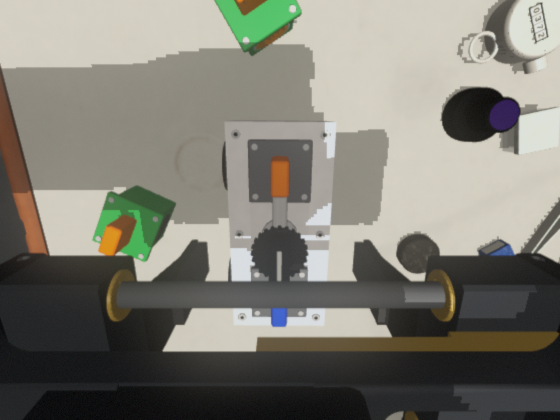

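Emit:
{"fn": "jog_arm", "kwargs": {
  "commands": [
    {"translation": [0,0,0],"twist": 0},
    {"translation": [0,0,0],"twist": 0},
    {"translation": [0,0,0],"twist": 0},
    {"translation": [0,0,0],"twist": 0},
    {"translation": [0,0,0],"twist": 0},
    {"translation": [0,0,0],"twist": 0},
    {"translation": [0,0,0],"twist": 0},
    {"translation": [0,0,0],"twist": 0}
  ],
  "grip": 1,
  "grip_force": 45
}}

```text
time: 4.0
ee_pos: [0.5245, 0.0869, 0.0831]
eef_rot: [0.707, -0.003, 0.003, -0.707]
ft_force: [-1.2, -0.4, 0.7]
width: 0.031
```

Still closing; continue.

Emit:
{"fn": "jog_arm", "kwargs": {
  "commands": [
    {"translation": [0,0,0],"twist": 0},
    {"translation": [0,0,0],"twist": 0},
    {"translation": [0,0,0],"twist": 0},
    {"translation": [0,0,0],"twist": 0},
    {"translation": [0,0,0],"twist": 0}
  ]
}}

```text
time: 4.5
ee_pos: [0.524, 0.0869, 0.083]
eef_rot: [0.707, -0.004, 0.003, -0.707]
ft_force: [-4.4, -0.3, 2.4]
width: 0.0115
```

Emit:
{"fn": "jog_arm", "kwargs": {
  "commands": [
    {"translation": [0,0,-2],"twist": 0},
    {"translation": [0,0,-2],"twist": 0},
    {"translation": [0,0,-2],"twist": 0},
    {"translation": [0,0,-1.5],"twist": 0},
    {"translation": [0,0,0],"twist": 0},
    {"translation": [0,0,0],"twist": 0}
  ]
}}

```text
time: 5.1
ee_pos: [0.524, 0.0869, 0.0756]
eef_rot: [-0.707, 0.004, -0.003, 0.707]
ft_force: [-5.8, -0.7, 5.5]
width: 0.0114
```

Emit:
{"fn": "jog_arm", "kwargs": {
  "commands": [
    {"translation": [0,0,0],"twist": 0.1},
    {"translation": [0,0,0],"twist": 0.1},
    {"translation": [0,0,0],"twist": 0.1},
    {"translation": [0,0,0],"twist": 0.1},
    {"translation": [0,0,0],"twist": 0.1},
    {"translation": [0,0,0],"twist": 0.1},
    {"translation": [0,0,0],"twist": 0.1},
    {"translation": [0,0,0],"twist": 0.1},
    {"translation": [0,0,0],"twist": 0.1},
    {"translation": [0,0,0],"twist": 0.1},
    {"translation": [0,0,0],"twist": 0.1},
    {"translation": [0,0,0],"twist": 0.1},
    {"translation": [0,0,0],"twist": 0.08},
    {"translation": [0,0,0],"twist": 0},
    {"translation": [0,0,0],"twist": 0}
  ]
}}

```text
time: 6.6
ee_pos: [0.5233, 0.0865, 0.0753]
eef_rot: [-0.569, -0.419, 0.421, 0.569]
ft_force: [-8.0, -1.4, 6.5]
width: 0.0114
```

```bash
python3 -c "
from h import *
snap('c',('side',))
import bench;print(bench.read_state()['torque'])
a=cv2.imread('pics/side_c.png')
cv2.imwrite('pics/e1.png',cv2.resize(a[150:300,180:330],None,fx=4,fy=4,interpolation=cv2.INTER_CUBIC))"
```

```text
t 6.65 pos [0.5233 0.0865 0.0753] yaw 1.2708 F [-9.4 -1.5  6.3] w 0.0115 q [-0.49  0.26  0.27  1.89 -0.08  1.    1.09]
[-0.36242353  1.94159807  0.01425311]
```

View pics/e1.png

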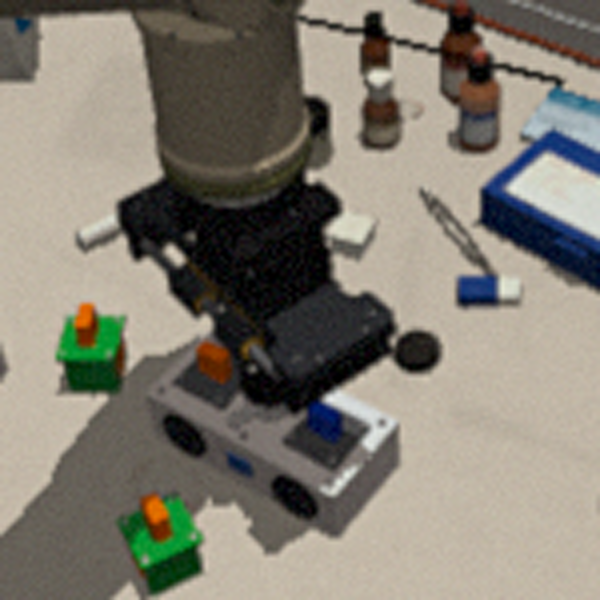

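Emit:
{"fn": "jog_arm", "kwargs": {
  "commands": [
    {"translation": [0.5,0,0],"twist": 0.03},
    {"translation": [0.5,0,0],"twist": 0.03},
    {"translation": [0,0,0],"twist": 0.03},
    {"translation": [0,0,0],"twist": 0.0}
  ]
}}

```text
time: 7.05
ee_pos: [0.5235, 0.0864, 0.075]
eef_rot: [-0.549, -0.443, 0.446, 0.551]
ft_force: [-11.8, -1.5, 6.4]
width: 0.0118
```

```bash
python3 -c "
from h import *
snap('d',())
import bench;print(bench.read_state()['torque'])"
```

```text
t 7.05 pos [0.5235 0.0864 0.075 ] yaw 1.3601 F [-11.8  -1.5   6.4] w 0.0118 q [-0.48  0.27  0.26  1.89 -0.08  1.    1.18]
[-0.2365486   2.54717467 -0.98556293]
```

Emit:
{"fn": "jog_arm", "kwargs": {
  "commands": [
    {"translation": [-1,0,0],"twist": -0.02},
    {"translation": [0,0,2],"twist": 0},
    {"translation": [0,0,2],"twist": 0},
    {"translation": [0,0,2],"twist": 0},
    {"translation": [0,0,2],"twist": 0},
    {"translation": [0,0,0],"twist": 0}
  ]
}}

```text
time: 7.65
ee_pos: [0.5232, 0.0864, 0.083]
eef_rot: [-0.554, -0.438, 0.44, 0.555]
ft_force: [-6.8, -1.1, 2.5]
width: 0.0119
```

Emit:
{"fn": "jog_arm", "kwargs": {
  "commands": [
    {"translation": [0,0,0],"twist": 0},
    {"translation": [0,0,0],"twist": 0},
    {"translation": [0,0,0],"twist": 0},
    {"translation": [0,0,0],"twist": 0}
  ],
  "grip": 0.7
}}

```text
time: 8.05
ee_pos: [0.5249, 0.087, 0.0837]
eef_rot: [0.554, 0.44, -0.439, -0.554]
ft_force: [0.1, -0.1, -0.1]
width: 0.025
```

Emit:
{"fn": "jog_arm", "kwargs": {
  "commands": [
    {"translation": [0,0,10],"twist": 0},
    {"translation": [0,0,25],"twist": 0},
    {"translation": [0,10,30],"twist": 0.07},
    {"translation": [0,15,25],"twist": 0.07},
    {"translation": [0,12,10],"twist": 0.07},
    {"translation": [0,8,0],"twist": 0},
    {"translation": [0,0,0],"twist": 0}
  ]
}}

```text
time: 8.75
ee_pos: [0.5243, 0.133, 0.1835]
eef_rot: [-0.505, -0.495, 0.495, 0.505]
ft_force: [0.6, -0.2, -0.3]
width: 0.026
```

```bash
python3 -c "
from h import *
snap('e',('wrist',))"
```

```text
t 8.8 pos [0.5241 0.1319 0.1829] yaw 1.5498 F [ 0.3 -0.1 -0.1] w 0.0261 q [-0.53  0.17  0.22  1.75 -0.04  1.23  1.25]
```

View pics/wrist_e.png

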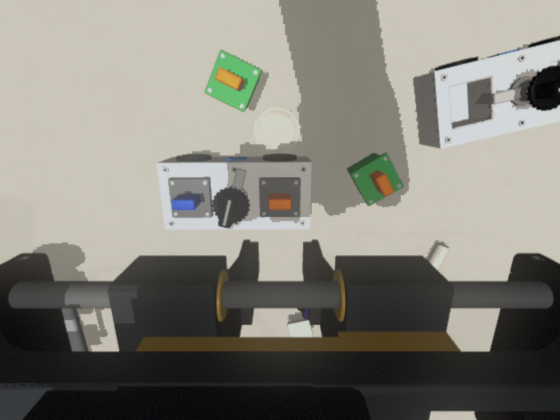

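```bash
python3 - <<'E'
from h import *
a=cv2.imread("pics/wrist_e.png")
cv2.imwrite("pics/d2.png",cv2.resize(np.clip(a[145:335,150:400].astype(float)*1.6,0,255),None,fx=3.2,fy=3.2,interpolation=cv2.INTER_CUBIC))
k=ld("wrist","e")
tcp=np.array([.5241,.1319,.1829]); y=np.array([0,1,0])
for d in (0,.01,.02,.03,.04,.05): print(d,[ (((proj(k,tcp+[0,s*w,d])[0]-[150,145])+.5)*3.2-.5).round(0) for s in (-1,1) for w in (.013,.028)])
p=(.5245,.0865,-.0155);c,s=np.cos(p[2]),np.sin(p[2])
for q in ([5.5,35,75],[5.5,57,75],[-5.5,35,75],[-5.5,57,75],[0,0,99],[36,78,46],[-36,78,46],[36,-78,46]):
    q=np.array(q)/1e3; w=[p[0]+c*q[0]-s*q[1],p[1]+s*q[0]+c*q[1],q[2]]; print(((proj(k,w)[0]-[150,145]+.5)*3.2-.5).round(0))
E
```

```text
0 [array([341., 352.]), array([261., 353.]), array([480., 349.]), array([560., 347.])]
0.01 [array([337., 377.]), array([252., 378.]), array([483., 374.]), array([568., 372.])]
0.02 [array([332., 405.]), array([242., 407.]), array([487., 402.]), array([577., 400.])]
0.03 [array([326., 437.]), array([231., 438.]), array([491., 433.]), array([587., 432.])]
0.04 [array([320., 473.]), array([219., 475.]), array([496., 469.]), array([598., 467.])]
0.05 [array([313., 514.]), array([204., 516.]), array([502., 510.]), array([612., 508.])]
[378. 209.]
[452. 209.]
[378. 174.]
[452. 173.]
[246. 218.]
[511. 269.]
[516.  54.]
[ 47. 271.][ WARN:0@0.820] global loadsave.cpp:1063 imwrite_ Unsupported depth image for selected encoder is fallbacked to CV_8U.
```

View pics/d2.png

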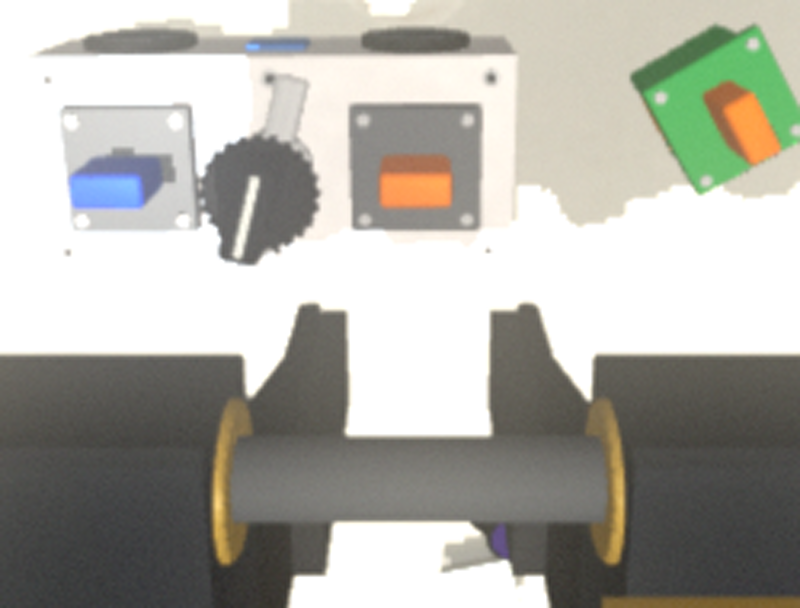

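Emit:
{"fn": "jog_arm", "kwargs": {
  "commands": [
    {"translation": [1,0,-25],"twist": 0.005},
    {"translation": [0,0,-30],"twist": 0},
    {"translation": [0,0,-30],"twist": 0},
    {"translation": [0,0,-20],"twist": 0},
    {"translation": [0,0,-12],"twist": 0},
    {"translation": [0,0,-6],"twist": 0},
    {"translation": [0,0,-4],"twist": 0},
    {"translation": [0,0,0],"twist": 0}
  ]
}}

```text
time: 9.6
ee_pos: [0.5257, 0.1318, 0.0568]
eef_rot: [0.504, 0.496, -0.496, -0.504]
ft_force: [0.6, 0.0, 0.2]
width: 0.0261
```

```bash
python3 -c "
from h import *
snap('f',('wrist',))"
```

```text
t 9.65 pos [0.5259 0.1319 0.0572] yaw 1.5557 F [0.5 0.9 0.1] w 0.0259 q [-0.51  0.31  0.21  1.87 -0.08  0.97  1.29]
```

View pics/wrist_f.png

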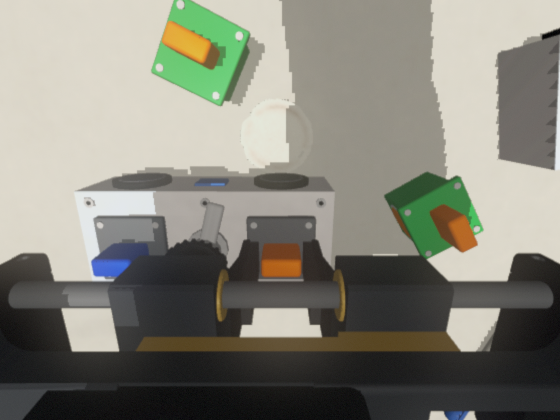

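Emit:
{"fn": "jog_arm", "kwargs": {
  "commands": [
    {"translation": [0,0,0],"twist": 0},
    {"translation": [0,0,0],"twist": 0},
    {"translation": [0,0,0],"twist": 0},
    {"translation": [0,0,0],"twist": 0}
  ],
  "grip": 1,
  "grip_force": 25
}}

```text
time: 10.05
ee_pos: [0.526, 0.1321, 0.0573]
eef_rot: [0.504, 0.497, -0.496, -0.504]
ft_force: [-0.7, 0.1, 5.4]
width: 0.0215
```

Emit:
{"fn": "jog_arm", "kwargs": {
  "commands": [
    {"translation": [0,0,5],"twist": 0},
    {"translation": [0,0,10],"twist": 0},
    {"translation": [0,0,10],"twist": 0},
    {"translation": [0,0,10],"twist": 0},
    {"translation": [0,0,15],"twist": 0},
    {"translation": [0,0,5],"twist": 0},
    {"translation": [0,0,0],"twist": 0}
  ]
}}

```text
time: 10.75
ee_pos: [0.526, 0.1321, 0.1126]
eef_rot: [0.504, 0.497, -0.496, -0.503]
ft_force: [0.3, 0.5, -1.2]
width: 0.0217
```

```bash
python3 -c "
from h import *
snap('g',('wrist','side'))
a=cv2.imread('pics/side_g.png')
cv2.imwrite('pics/e2.png',cv2.resize(a[150:300,180:330],None,fx=4,fy=4,interpolation=cv2.INTER_CUBIC))"
```

```text
t 10.85 pos [0.5253 0.1319 0.1113] yaw 1.5561 F [ 0.5 -0.6 -1.6] w 0.0218 q [-0.52  0.24  0.22  1.83 -0.06  1.08  1.27]
```

View pics/e2.png

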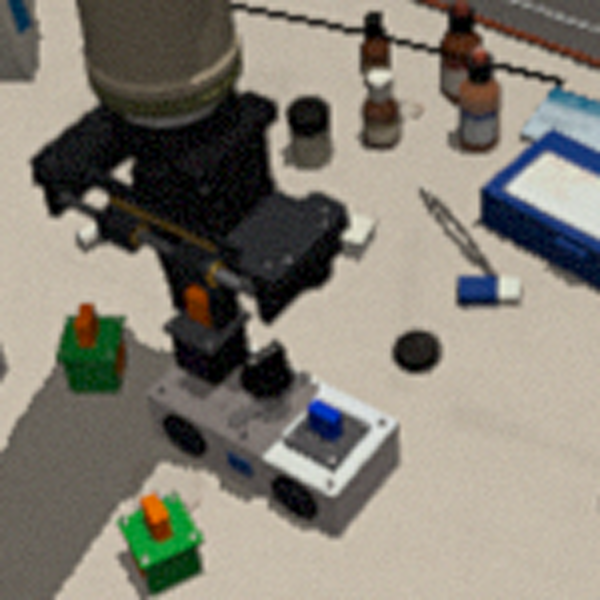

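View pics/wrist_g.png

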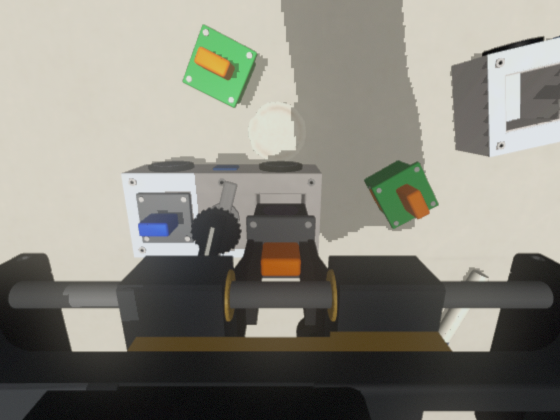

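```bash
python3 - <<'E'
import cv2
a=cv2.imread("pics/scene0.png");b=cv2.imread("pics/side0.png")
cv2.imwrite("pics/f1.png",cv2.resize(a[190:242,345:397],None,fx=11,fy=11,interpolation=cv2.INTER_CUBIC))
cv2.imwrite("pics/f2.png",cv2.resize(b[158:230,352:417],None,fx=8,fy=8,interpolation=cv2.INTER_CUBIC))
E
```

```text
(no output)
```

View pics/f1.png

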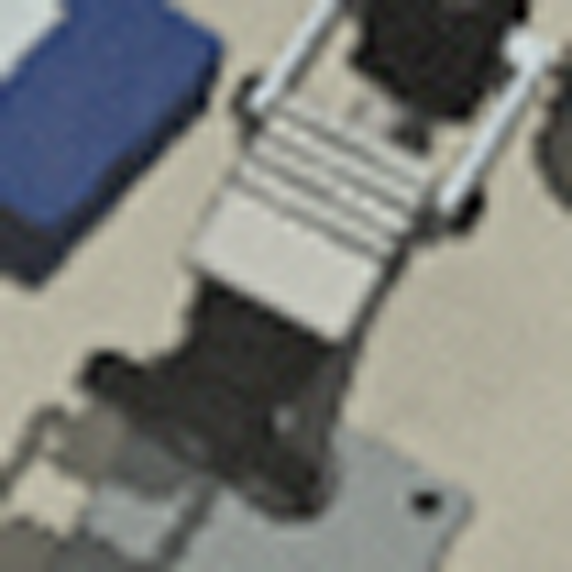

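View pics/f2.png

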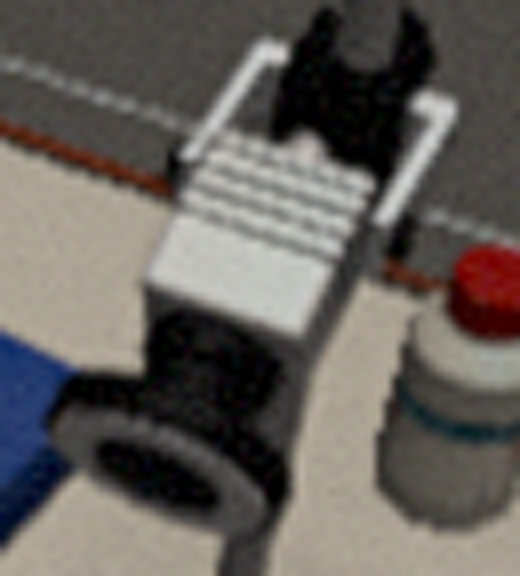

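```bash
cat > fit.py <<'E'
from h import *
A=lambda u,v:cr(u,v,11,345,190); B=lambda u,v:cr(u,v,8,352,158)
ks,kd=K["scene"],K["side"]
pts={ # name:(scene,side)
"FL":((190,252),(145,277)),"FR":((342,338),(303,332)),"BL":((278,98),(228,130)),"BR":((432,165),(370,188)),
"PL":((250,100),(178,165)),"PR":((463,210),(400,240))}
ell=[B(*q) for q in [(50,428),(85,398),(140,398),(200,423),(250,455),(275,490),(262,525),(215,540),(160,525),(100,490),(68,462)]]
th=np.linspace(0,2*np.pi,721)
def frame(p):
    h,t=p[3],p[4]
    return R.from_euler("zy",[h,-t]).as_matrix(), p[:3]
def res(p,full=False):
    Rm,o=frame(p); w,hh,xf,xb,wp=p[5:10]; sc=p[10:12] # side bias px
    L={"FL":(xf,w,hh),"FR":(xf,-w,hh),"BL":(xb,w,hh),"BR":(xb,-w,hh),"PL":(0,wp,0),"PR":(0,-wp,0)}
    r=[]
    for n,(a,b) in pts.items():
        P=o+Rm@np.array(L[n]); r+=list(proj(ks,P)[0]-A(*a)); r+=list(proj(kd,P)[0]-B(*b)-sc)
    C=np.c_[np.full(721,xr),.034*np.cos(th),.034*np.sin(th)]@Rm.T+o
    e=proj(kd,C)-sc
    for q in ell:
        r.append(np.hypot(*(e-q).T).min())
    r+=list(sc*.5)
    # ring/lens axis in scene: circle extreme ends
    es=proj(ks,C)
    d=np.array([220,140])/np.hypot(220,140)
    s=es@d
    return np.array(r)
for xr in (-.090,-.087,-.080):
    r=least_squares(res,[.702,-.192,.276,.03,.4,.021,.02,-.05,.0,.031,0,0],loss="soft_l1")
    print(xr,r.x.round(4),r.cost); print(res(r.x).round(1))
    Rm,o=frame(r.x); print("focus",o+Rm@[-.2,0,0],"\n",Rm.round(3))
E
python3 fit.py
```

```text
-0.09 [ 0.7012 -0.1912  0.2771  0.037   0.3332  0.0217  0.0196 -0.0479  0.0015
  0.0318 -1.247   1.0266] 3.1347912398351276
[-0.1  0.3  0.3  0.1 -0.2 -0.3 -0.1 -0.1  0.4 -0.5 -1.2  0.6  0.1  0.4
  0.2 -0.5 -0.2 -0.2  0.5  0.2  0.2 -0.   0.2 -0.2  0.7  0.7  0.2  0.1
  0.2  0.3  1.2  0.4  0.3  0.2  0.3 -0.6  0.5]
focus [ 0.51237757 -0.19865179  0.21174102] 
 [[ 0.944 -0.035 -0.327]
 [ 0.037  0.999  0.   ]
 [ 0.327 -0.012  0.945]]
-0.087 [ 0.6954 -0.1927  0.2855  0.0335  0.3576  0.0215  0.0196 -0.0459  0.0025
  0.0315 -0.8363 -0.4169] 3.1776804427690983
[ 0.   0.3  0.2  0.1 -0.2 -0.3 -0.2 -0.1  0.5 -0.5 -1.2  0.5  0.1  0.5
  0.2 -0.5 -0.2  0.   0.3  0.4  0.1  0.3  0.   0.1  0.7  0.8  0.3  0.1
  0.2  0.4  1.1  0.7  0.7  0.2  0.1 -0.4 -0.2]
focus [ 0.50818527 -0.19941372  0.21549735] 
 [[ 0.936 -0.031 -0.35 ]
 [ 0.033  0.999  0.   ]
 [ 0.35  -0.012  0.937]]
-0.08 [ 6.7730e-01 -1.9730e-01  3.1360e-01  2.3200e-02  4.1260e-01  2.0900e-02
  1.9800e-02 -4.1700e-02  4.4000e-03  3.0500e-02  3.8650e-01 -5.6132e+00] 7.528729040488357
[ 0.2  0.   0.1  0.2 -0.2 -0.5 -0.3  0.1  0.5 -0.5 -1.3  0.4 -0.   0.6
  0.2 -0.6 -0.3  0.4  0.   0.9 -0.2  0.7 -0.1  0.8  0.6  0.9  0.3  0.2
  0.1  0.8  1.   1.2  1.4  0.9  0.4  0.2 -2.8]
focus [ 0.49411761 -0.20197402  0.23344391] 
 [[ 0.916 -0.021 -0.401]
 [ 0.023  1.     0.   ]
 [ 0.401 -0.009  0.916]]
```

```bash
cat > fit2.py <<'E'
from h import *
import sys
A=lambda u,v:cr(u,v,11,345,190); B=lambda u,v:cr(u,v,8,352,158)
g=lambda u,v:cr(u,v,6,325,170); s4=lambda u,v:cr(u,v,4,330,130)
ks,kd=K["scene"],K["side"]
pts={"FL":((190,252),(145,277)),"FR":((342,338),(303,332)),"BL":((278,98),(228,130)),"BR":((432,165),(370,188)),
"PL":((250,100),(178,165)),"PR":((463,210),(400,240))}
P2={"top":((393,35),(292,40)),"sR":((352,393),(251,478)),"sF":((272,524),(200,576)),"sL":((150,457),(93,527))}
ell=[B(*q) for q in [(50,428),(85,398),(140,398),(200,423),(250,455),(275,490),(262,525),(215,540),(160,525),(100,490),(68,462)]]
th=np.linspace(0,2*np.pi,721)
def frame(p): return R.from_euler("zy",[p[3],-p[4]]).as_matrix(), p[:3]
def res(p):
    Rm,o=frame(p); w,hh,xf,xb,wp=p[5:10]; sd=p[10:12]; ss=p[12:14]; bx,by,sx,sy,bh,xr=p[14:20]
    L={"FL":(xf,w,hh),"FR":(xf,-w,hh),"BL":(xb,w,hh),"BR":(xb,-w,hh),"PL":(0,wp,0),"PR":(0,-wp,0)}
    r=[]
    for n,(a,b) in pts.items():
        P=o+Rm@np.array(L[n]); r+=list(proj(ks,P)[0]-A(*a)-ss); r+=list(proj(kd,P)[0]-B(*b)-sd)
    Rb=R.from_euler("z",bh).as_matrix()
    L={"top":(.03,0,.372),"sR":(sx,-sy,.012),"sF":(-sx,-sy,.012),"sL":(-sx,sy,.012)}
    for n,(a,b) in P2.items():
        P=np.array([bx,by,0])+Rb@np.array(L[n]); r+=list(proj(ks,P)[0]-g(*a)-ss); r+=list(proj(kd,P)[0]-s4(*b)-sd)
    C=np.c_[np.full(721,xr),.034*np.cos(th),.034*np.sin(th)]@Rm.T+o
    e=proj(kd,C)-sd
    r+=[np.hypot(*(e-q).T).min() for q in ell]
    # magazine (wrist estimate)
    c,s=np.cos(-.0155),np.sin(-.0155)
    M=np.array([[36,78],[-36,78],[36,-78],[-36,-78]])/1e3@np.array([[c,-s],[s,c]]).T+[.5245,.0865]
    M=np.c_[M,np.full(4,.046)]
    S=np.array([cr(u,v,8,225,205) for u,v in [(225,92),(127,215),(527,290),(425,408)]])
    D=np.array([cr(u,v,8,205,220) for u,v in [(232,95),(97,228),(600,290),(472,430)]])
    r+=list(.4*(proj(ks,M)-S-ss).ravel())+list(.4*(proj(kd,M)-D-sd).ravel())
    r+=list(p[10:14]*.4)+[(xr+.089)/.001*.4,(p[3]-bh)/.05]
    return np.array(r)
p0=[.702,-.192,.276,.03,.4,.021,.02,-.05,.0,.031,0,0,0,0,.714,-.193,.048,.038,.03,-.089]
if __name__=="__main__":
    r=least_squares(res,p0,x_scale=np.maximum(np.abs(p0),.02),loss="soft_l1"); p=r.x
    J=np.linalg.pinv(r.jac.T@r.jac); print(p.round(4),"sd",np.sqrt(np.diag(J))[:5].round(4)*.5,r.cost); print(res(p).round(1))
    Rm,o=frame(p); print("focus",o+Rm@[-.2,0,0])
    np.save("p.npy",p)
    a=cv2.imread("pics/f1.png");b=cv2.imread("pics/f2.png")
    for t,col in ((p[4],(0,255,0)),(p[4]+.08,(0,0,255))):
        q=p.copy();q[4]=t;Rm,o=frame(q)
        for xr in (q[19],):
            C=np.c_[np.full(721,xr),.034*np.cos(th),.034*np.sin(th)]@Rm.T+o
            cv2.polylines(a,[((proj(ks,C)-p[12:14]-[345,190]+.5)*11-.5).astype(np.int32)],True,col,1)
            cv2.polylines(b,[((proj(kd,C)-p[10:12]-[352,158]+.5)*8-.5).astype(np.int32)],True,col,1)
    b=cv2.resize(b,None,fx=572/b.shape[0]*.75,fy=572/b.shape[0]*.75); a=cv2.resize(a,None,fx=.75,fy=.75)
    a=cv2.resize(a,(b.shape[0],b.shape[0]))
    cv2.imwrite("pics/g1.png",np.hstack([a,b]))
E
python3 fit2.py
```

```text
[ 0.6986 -0.1934  0.2845  0.0331  0.3465  0.0216  0.0194 -0.0469  0.0018
  0.0315 -0.182  -0.5457  0.6041 -0.3168  0.7153 -0.1929  0.0475  0.038
  0.0269 -0.0885] sd [0.00295 0.0012  0.003   0.0078  0.0141 ] 3.791620534778196
[-0.   0.3  0.2  0.1 -0.2 -0.3 -0.2 -0.1  0.5 -0.5 -1.2  0.6  0.1  0.4
  0.2 -0.5 -0.1 -0.1  0.4  0.2  0.2  0.1  0.1 -0.1 -0.  -0.3  0.  -0.7
 -0.2  0.3  0.1  0.1 -0.2  0.2  0.2 -0.1 -0.  -0.1  0.1  0.4  0.8  0.8
  0.2  0.1  0.2  0.3  1.2  0.5  0.4  0.1  0.3  0.2 -0.1 -0.2 -0.   0.2
 -0.3  0.1  0.4 -0.  -0.1 -0.1 -0.1  0.  -0.3 -0.   0.3 -0.1 -0.2  0.2
 -0.1  0.2  0.1]
focus [ 0.510545   -0.2000145   0.21656432]
```

View pics/g1.png

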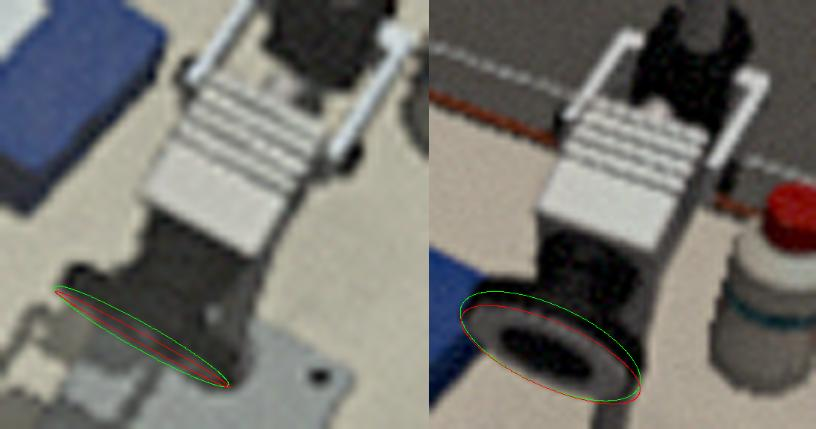

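```bash
python3 - <<'E'
from h import *
p=np.load("p.npy"); 
import fit2
b=cv2.imread("pics/side0.png"); x0,y0=355,200
crop=b[y0:y0+30,x0:x0+36]
z=cv2.resize(crop,None,fx=20,fy=20,interpolation=cv2.INTER_CUBIC); z=np.clip(z.astype(float)*1.8,0,255).astype(np.uint8)
cv2.imwrite("pics/g2.png",z)
E
```

```text
(no output)
```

View pics/g2.png

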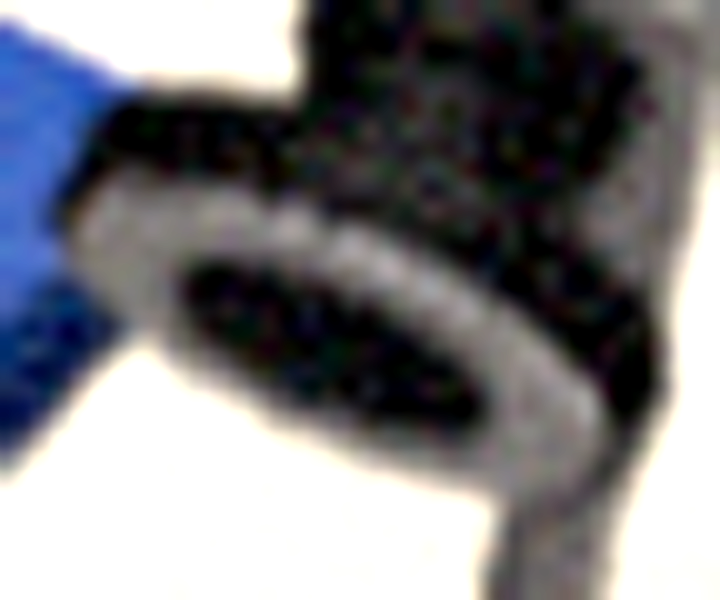

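```bash
python3 - <<'E'
import re
s=open("fit2.py").read()
s=re.sub(r"ell=\[.*\n","ell=[cr(u,v,20,355,200) for u,v in [(65,235),(100,182),(160,173),(250,190),(340,220),(440,265),(530,325),(595,390),(612,440),(590,492),(130,338),(200,385),(300,435),(400,470),(500,500)]]\n",s)
open("fit2.py","w").write(s)
E
python3 fit2.py; python3 - <<'E'
from h import *
import fit2
p=np.load("p.npy")
z=[]
for n,k,x0,y0,w,h,bias in (("side",K["side"],355,200,36,30,p[10:12]),("scene",K["scene"],350,218,28,24,p[12:14])):
    b=cv2.imread(f"pics/{n}0.png")[y0:y0+h,x0:x0+w]; sc=14
    m=np.clip(cv2.resize(b,None,fx=sc,fy=sc,interpolation=cv2.INTER_CUBIC).astype(float)*1.8,0,255).astype(np.uint8)
    Rm,o=fit2.frame(p)
    for r,xr in ((.034,p[19]),):
        C=np.c_[np.full(721,xr),r*np.cos(fit2.th),r*np.sin(fit2.th)]@Rm.T+o
        cv2.polylines(m,[((proj(k,C)-bias-[x0,y0]+.5)*sc-.5).astype(np.int32)],True,(0,255,0),1)
    z.append(cv2.resize(m,None,fx=400/m.shape[0],fy=400/m.shape[0]))
m=np.hstack(z)[:, :]; m=cv2.resize(m,(800,int(m.shape[0]*800/m.shape[1]))); cv2.imwrite("pics/g3.png",m)
E
```

```text
[ 0.698  -0.1934  0.2854  0.0174  0.4322  0.0216  0.019  -0.044   0.0033
  0.0315 -0.1925 -0.5406  0.5865 -0.3907  0.7155 -0.1928  0.0475  0.038
  0.0245 -0.0876] sd [0.00295 0.0012  0.003   0.0073  0.01145] 3.7590467702921
[ 0.1 -0.   0.2  0.1 -0.2 -0.4 -0.3  0.1  0.5 -0.6 -1.2  0.3  0.1  0.7
  0.2 -0.5 -0.1 -0.2  0.5 -0.2  0.1  0.3  0.1 -0.1 -0.  -0.3  0.  -0.7
 -0.1  0.4  0.1  0.1 -0.3  0.2  0.1 -0.1 -0.  -0.1  0.1  0.3  1.   0.5
  0.   0.1  0.1  0.2  0.1  0.3  1.   0.5  0.1  0.1  0.1  0.3  0.   0.2
 -0.  -0.2  0.   0.2 -0.3  0.1  0.4 -0.  -0.1 -0.1 -0.1  0.  -0.3 -0.
  0.3 -0.1 -0.2  0.2 -0.2  0.5 -0.1]
focus [ 0.51640081 -0.19688009  0.20169463]
```

View pics/g3.png

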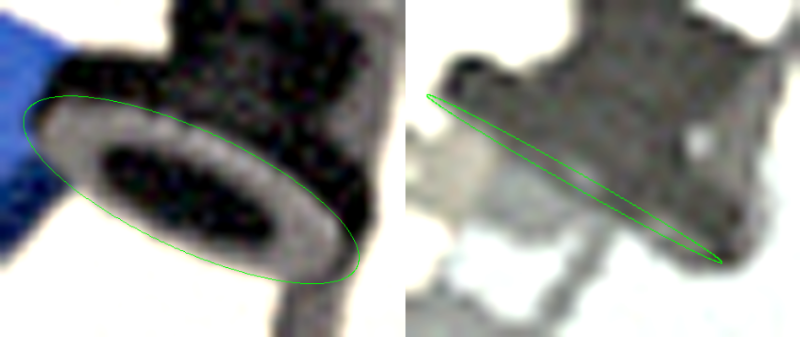

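```bash
sed -i 's/bx,by,sx,sy,bh,xr=p\[14:20\]/bx,by,sx,sy,bh,xr=p[14:20]; rr=p[20]/; s/C=np.c_\[np.full(721,xr),.034\*np.cos(th),.034\*np.sin(th)\]@Rm.T+o\n    e/X/; s/,\.03,-\.089\]$/,.03,-.089,.031]/; s/\.034\*np/p[20]*np/g' fit2.py
python3 fit2.py; cat > ov.py <<'E'
from h import *
import fit2
p=np.load("p.npy")
z=[]
for n,k,x0,y0,w,h,bias in (("side",K["side"],355,200,36,30,p[10:12]),("scene",K["scene"],350,218,28,24,p[12:14])):
    b=cv2.imread(f"pics/{n}0.png")[y0:y0+h,x0:x0+w]; sc=14
    m=np.clip(cv2.resize(b,None,fx=sc,fy=sc,interpolation=cv2.INTER_CUBIC).astype(float)*1.8,0,255).astype(np.uint8)
    Rm,o=fit2.frame(p)
    for r,xr in ((p[20],p[19]),(.034,p[19]+.006)):
        C=np.c_[np.full(721,xr),r*np.cos(fit2.th),r*np.sin(fit2.th)]@Rm.T+o
        cv2.polylines(m,[((proj(k,C)-bias-[x0,y0]+.5)*sc-.5).astype(np.int32)],True,(0,255,0),1)
    z.append(cv2.resize(m,None,fx=400/m.shape[0],fy=400/m.shape[0]))
m=np.hstack(z)[:, :]; m=cv2.resize(m,(800,int(m.shape[0]*800/m.shape[1]))); cv2.imwrite("pics/g4.png",m)
E
python3 ov.py
```

```text
[ 0.6968 -0.1938  0.2863  0.025   0.3897  0.0216  0.0186 -0.045   0.003
  0.0315 -0.164  -0.5498  0.5763 -0.2466  0.7152 -0.1929  0.0475  0.038
  0.0258 -0.0886  0.0313] sd [0.0029  0.0012  0.00295 0.00725 0.0165 ] 2.481189544225166
[ 0.   0.1  0.2  0.1 -0.2 -0.3 -0.2  0.   0.5 -0.5 -1.2  0.4  0.1  0.6
  0.2 -0.5 -0.2 -0.1  0.4 -0.   0.1  0.3  0.1 -0.1 -0.  -0.4  0.  -0.7
 -0.1  0.3  0.1  0.2 -0.2  0.1  0.1 -0.   0.  -0.1  0.1  0.4  0.1  0.1
  0.2  0.1  0.1  0.   0.   0.1  0.2  0.3  0.2  0.1  0.2  0.3  0.2  0.2
 -0.1 -0.2 -0.   0.2 -0.3  0.1  0.3 -0.1 -0.1 -0.1 -0.1  0.  -0.3 -0.
  0.3 -0.1 -0.2  0.2 -0.1  0.2 -0. ]
focus [ 0.51180636 -0.19874364  0.21034443]
```

View pics/g4.png

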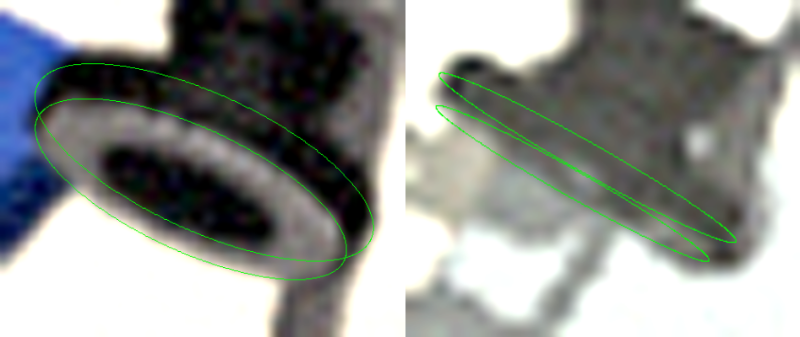

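Emit:
{"fn": "jog_arm", "kwargs": {
  "commands": [
    {"translation": [-5,0,30],"twist": 0},
    {"translation": [-10,-5,40],"twist": 0},
    {"translation": [-10,-15,40],"twist": -0.1},
    {"translation": [-10,-25,35],"twist": -0.1},
    {"translation": [-10,-30,25],"twist": -0.1},
    {"translation": [-10,-35,0],"twist": -0.1},
    {"translation": [-10,-35,0],"twist": -0.1},
    {"translation": [-10,-35,0],"twist": -0.1},
    {"translation": [-10,-35,0],"twist": -0.1},
    {"translation": [0,-35,0],"twist": -0.1},
    {"translation": [0,-35,0],"twist": -0.1},
    {"translation": [0,-35,0],"twist": -0.1},
    {"translation": [0,-35,0],"twist": -0.1},
    {"translation": [0,-35,0],"twist": -0.1},
    {"translation": [0,-30,0],"twist": -0.1},
    {"translation": [10,-22,0],"twist": -0.1},
    {"translation": [20,0,0],"twist": -0.1},
    {"translation": [20,0,0],"twist": -0.05},
    {"translation": [10,0,0],"twist": 0},
    {"translation": [0,0,0],"twist": 0}
  ]
}}

```text
time: 12.85
ee_pos: [0.5012, -0.3094, 0.2805]
eef_rot: [0.707, 0.003, -0.004, -0.707]
ft_force: [0.3, 0.6, -2.0]
width: 0.0218
```

```bash
python3 -c "
from h import *
snap('h',('wrist',))"
```

```text
t 12.9 pos [ 0.5002 -0.31    0.2809] yaw 0.0078 F [ 0.  -0.3 -1.2] w 0.0216 q [-0.09  0.26  0.7   1.5  -0.17  1.44  0.62]
```

View pics/wrist_h.png

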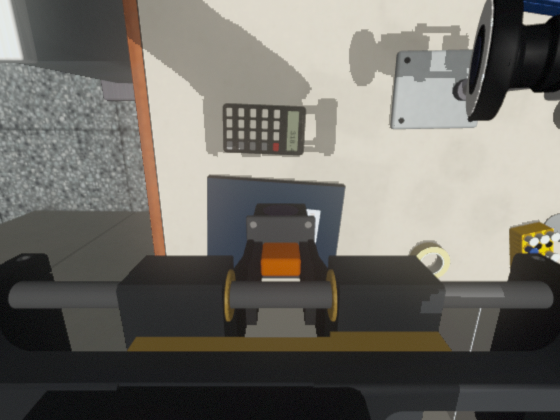

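Emit:
{"fn": "jog_arm", "kwargs": {
  "commands": [
    {"translation": [10,5,5],"twist": 0},
    {"translation": [20,10,10],"twist": 0},
    {"translation": [20,5,10],"twist": 0},
    {"translation": [10,0,0],"twist": 0},
    {"translation": [0,0,0],"twist": 0},
    {"translation": [0,0,0],"twist": 0}
  ]
}}

```text
time: 13.5
ee_pos: [0.5594, -0.2908, 0.3061]
eef_rot: [0.707, 0.001, -0.002, -0.707]
ft_force: [-0.6, 0.0, -0.8]
width: 0.0216
```

```bash
python3 -c "
from h import *
snap('i',('wrist',))"
```

```text
t 13.55 pos [ 0.5592 -0.291   0.3063] yaw 0.0045 F [ 0.6 -0.2 -1. ] w 0.0216 q [-0.09  0.36  0.68  1.34 -0.22  1.52  0.57]
```

View pics/wrist_i.png

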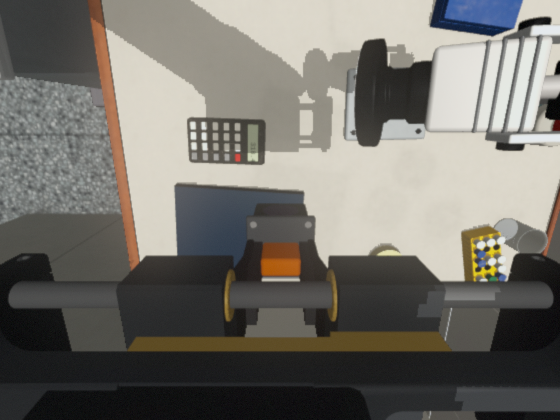

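```bash
python3 - <<'E'
import cv2
b=cv2.imread("pics/wrist_i.png")[10:160,345:560]; cv2.imwrite("pics/i1.png",cv2.resize(cv2.convertScaleAbs(b,alpha=1.7),None,fx=3.7,fy=3.7,interpolation=cv2.INTER_CUBIC))
b=cv2.imread("pics/wrist_h.png")[0:125,450:560]; cv2.imwrite("pics/h1.png",cv2.resize(cv2.convertScaleAbs(b,alpha=1.7),None,fx=4.5,fy=4.5,interpolation=cv2.INTER_CUBIC))
E
```

```text
(no output)
```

View pics/i1.png

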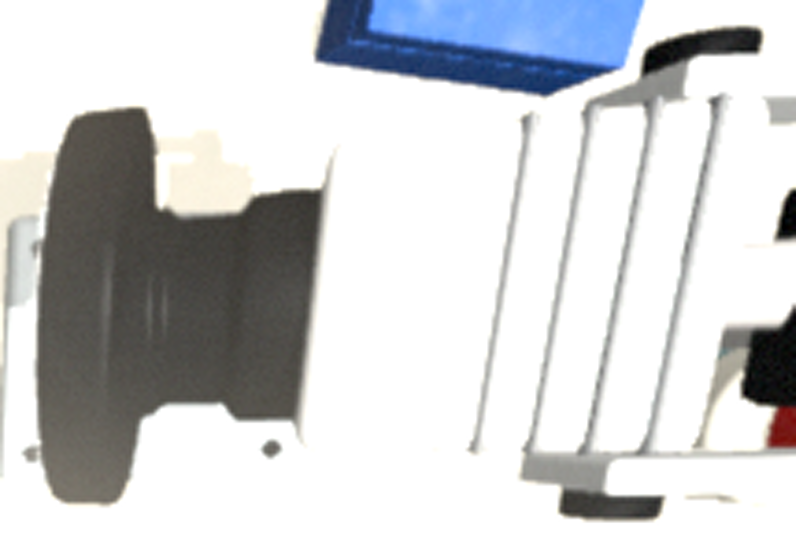

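View pics/h1.png

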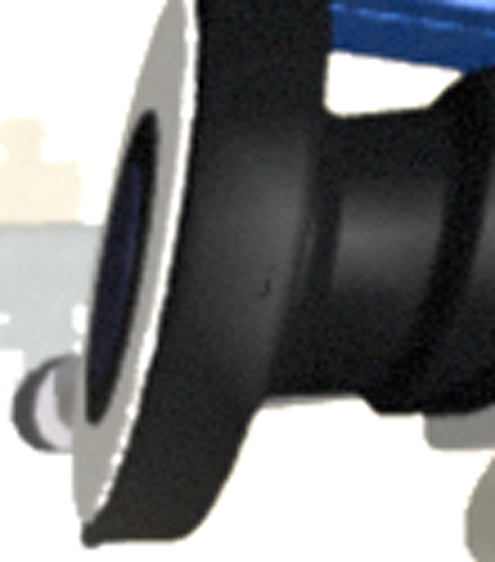

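```bash
cat > fit3.py <<'E'
from h import *
import fit2
from fit2 import frame,th
kh,ki=ld("wrist","h"),ld("wrist","i")
H=lambda u,v:cr(u,v,4.5,450,0); I=lambda u,v:cr(u,v,3.7,345,10)
Irim=[I(*q) for q in [(75,120),(62,170),(48,230),(40,300),(38,360),(40,420),(50,480),(57,498)]]
Hwh=[H(*q) for q in [(197,40),(185,150),(165,260),(140,380),(115,460),(95,515),(165,20),(120,130),(80,370),(73,450),(78,510)]]
def circ(p,x,r):
    Rm,o=frame(p); return np.c_[np.full(721,x),r*np.cos(th),r*np.sin(th)]@Rm.T+o
def res(p):
    r0=fit2.res(p)
    xi,bh,bi,wc=p[21],p[22:24],p[24:26],p[26]
    ei=proj(ki,circ(p,xi,.034))-bi; eh=proj(kh,circ(p,p[19],p[20]))-bh
    r=[np.hypot(*(ei-q).T).min() for q in Irim]+[np.hypot(*(eh-q).T).min() for q in Hwh]
    Rm,o=frame(p)
    for L,q in (((p[7],p[5],p[6]),(338,148)),((p[7],-p[5],p[6]),(300,438)),((0,wc,0),(705,45)),((0,-wc,0),(612,505))):
        r+=list(proj(ki,o+Rm@np.array(L))[0]-I(*q)-bi)
    r+=list(p[22:26]/.7)+[(p[21]-p[19])/.001*.4, (p[19]+.09)/.002*.4]
    return np.r_[r0,np.array(r)]
if __name__=="__main__":
    p0=np.r_[np.load("p.npy")[:21],-.088,0,0,0,0,.034]
    r=least_squares(res,p0,x_scale=np.maximum(np.abs(p0),.02),loss="soft_l1"); p=r.x
    print(p.round(4),r.cost); n=len(fit2.res(p)); print(res(p)[:n].round(1)); print(res(p)[n:].round(1))
    J=np.linalg.pinv(r.jac.T@r.jac);print("sd",np.sqrt(np.diag(J))[:5].round(4)*.5)
    Rm,o=frame(p); print("o",o,"focus",o+Rm@[-.2,0,0]); np.save("p3.npy",p)
    z=[]
    for t,k,C,b in (("h",kh,[circ(p,p[19],p[20]),circ(p,p[21],.034)],p[22:24]),("i",ki,[circ(p,p[21],.034)],p[24:26])):
        x0,y0=(450,0) if t=="h" else (380,10)
        im=cv2.resize(cv2.convertScaleAbs(cv2.imread(f"pics/wrist_{t}.png")[y0:y0+140,x0:x0+110],alpha=1.7),None,fx=3.6,fy=3.6)
        Cx=[[[p[7],p[5],p[6]],[p[7],-p[5],p[6]],[p[8],-p[5],p[6]],[p[8],p[5],p[6]]]]
        for c in C+[np.array(q)@Rm.T+o for q in Cx]: cv2.polylines(im,[((proj(k,c)-b-[x0,y0])*3.6).astype(np.int32)],True,(0,255,0),1)
        z.append(im)
    cv2.imwrite("pics/g5.png",np.hstack(z))
E
python3 fit3.py
```

```text
[ 6.982e-01 -1.941e-01  2.851e-01  1.900e-02  4.206e-01  2.110e-02
  2.070e-02 -4.740e-02  1.800e-03  3.150e-02 -1.371e-01 -1.700e-01
  5.574e-01  3.580e-02  7.142e-01 -1.934e-01  4.740e-02  3.800e-02
  2.510e-02 -8.860e-02  3.190e-02 -8.740e-02  7.000e-04  4.400e-03
  4.000e-04 -4.700e-03  3.310e-02] 8.946086699261611
[-0.1  0.6  0.1  0.7 -0.7  0.1 -0.9  0.7  0.6 -0.5 -1.   0.3 -0.1  0.6
 -0.  -0.6  0.2 -0.5  0.7 -0.3  0.4 -0.   0.3 -0.4  0.  -0.3  0.  -0.7
 -0.1  0.3  0.1  0.1 -0.3  0.2  0.1 -0.   0.  -0.1  0.   0.4  0.1  0.2
  0.4  0.3  0.3  0.4  0.3  0.1  0.4  0.1  0.5  0.3  0.1  0.1  0.3  0.2
 -0.2 -0.2 -0.1  0.2 -0.4  0.1  0.2 -0.1 -0.3 -0.1 -0.2 -0.  -0.5 -0.
  0.1 -0.1 -0.1  0.2  0.   0.2 -0.1]
[ 0.9  1.3  0.1  0.6  0.6  0.5  0.2  0.1  0.4  0.1  0.4  0.2  0.6  0.1
  1.7  1.   0.2  0.1  0.6 -0.1 -0.9  0.6 -0.5 -0.   0.6 -0.2  0.8  0.
  0.   0.  -0.   0.5  0.3]
sd [0.0012 0.0003 0.0016 0.0024 0.0057]
o [ 0.6982388  -0.19411455  0.28509372] focus [ 0.51569943 -0.1979059   0.20345425]
```

View pics/g5.png

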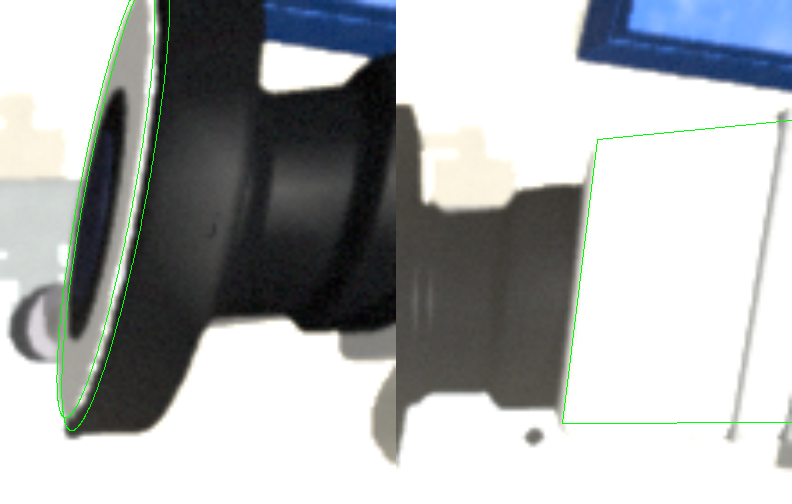

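```bash
python3 - <<'E'
from h import *
a=ld("wrist","a");b=ld("wrist","b")
for k,l in ((a,[(377,218),(410,130),(446,140),(440,80)]),(b,[(418,252),(480,115),(500,115)])):
    for q in l: print(q,onz(k,q,0).round(3),onz(k,q,.02).round(3),onz(k,q,.041).round(3))
E
```

```text
(377, 218) [0.648 0.05  0.   ] [0.641 0.057 0.02 ] [0.634 0.064 0.041]
(410, 130) [0.678 0.167 0.   ] [0.669 0.168 0.02 ] [0.661 0.169 0.041]
(446, 140) [0.725 0.155 0.   ] [0.715 0.157 0.02 ] [0.703 0.158 0.041]
(440, 80) [0.707 0.226 0.   ] [0.697 0.224 0.02 ] [0.686 0.222 0.041]
(418, 252) [0.649 0.049 0.   ] [0.639 0.059 0.02 ] [0.629 0.069 0.041]
(480, 115) [0.683 0.167 0.   ] [0.67  0.167 0.02 ] [0.657 0.167 0.041]
(500, 115) [0.699 0.167 0.   ] [0.685 0.167 0.02 ] [0.67  0.167 0.041]
```

Emit:
{"fn": "jog_arm", "kwargs": {
  "commands": [
    {"translation": [-25,-5,0],"twist": 0},
    {"translation": [-35,0,0],"twist": 0},
    {"translation": [-35,0,0],"twist": 0.05},
    {"translation": [-30,10,0],"twist": 0.1},
    {"translation": [0,35,0],"twist": 0.1},
    {"translation": [0,35,0],"twist": 0.1},
    {"translation": [0,35,0],"twist": 0.1},
    {"translation": [0,35,0],"twist": 0.1},
    {"translation": [0,35,0],"twist": 0.1},
    {"translation": [0,35,0],"twist": 0.1},
    {"translation": [0,35,0],"twist": 0.1},
    {"translation": [10,35,-5],"twist": 0.1},
    {"translation": [20,35,-10],"twist": 0.1},
    {"translation": [25,35,-15],"twist": 0.1},
    {"translation": [25,35,-15],"twist": 0.1},
    {"translation": [25,23,-15],"twist": 0.1},
    {"translation": [25,10,-15],"twist": 0.1},
    {"translation": [15,0,-15],"twist": 0.1},
    {"translation": [6,0,-10],"twist": 0},
    {"translation": [0,0,0],"twist": 0}
  ]
}}

```text
time: 15.55
ee_pos: [0.5857, 0.1315, 0.205]
eef_rot: [-0.505, -0.494, 0.496, 0.505]
ft_force: [0.2, 0.9, -0.7]
width: 0.0217
```

```bash
python3 -c "
from h import *
snap('j',('wrist',))"
```

```text
t 15.6 pos [0.5858 0.1318 0.2063] yaw 1.5518 F [ 0.  -0.7 -0.8] w 0.0215 q [-0.53  0.29  0.28  1.57 -0.08  1.3   1.32]
```

View pics/wrist_j.png

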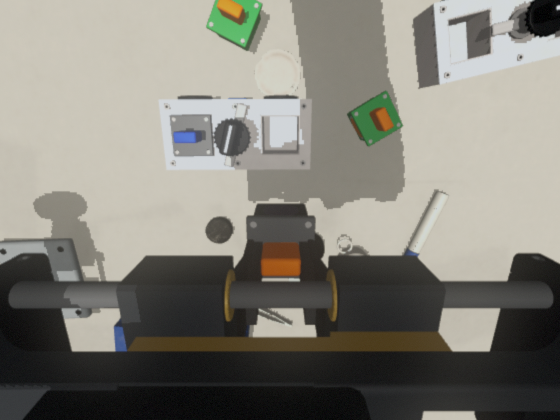

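Emit:
{"fn": "jog_arm", "kwargs": {
  "commands": [
    {"translation": [0,0.5,-30],"twist": 0.004},
    {"translation": [0,0,-35],"twist": 0},
    {"translation": [0,0,-30],"twist": 0},
    {"translation": [0,0,-16],"twist": 0},
    {"translation": [0,0,-9],"twist": 0},
    {"translation": [0,0,0],"twist": 0}
  ]
}}

```text
time: 16.2
ee_pos: [0.586, 0.1332, 0.0868]
eef_rot: [-0.503, -0.497, 0.497, 0.503]
ft_force: [-0.2, -0.5, 0.4]
width: 0.0215
```

```bash
python3 -c "
from h import *
snap('k',('wrist','side'))
a=cv2.imread('pics/side_k.png')
b=cv2.resize(a[160:280,190:320],None,fx=4,fy=4,interpolation=cv2.INTER_CUBIC)
cv2.imwrite('pics/k1.png',b)"
```

```text
t 16.3 pos [0.587  0.1335 0.0882] yaw 1.5592 F [ 1.1  0.4 -0.9] w 0.0216 q [-0.51  0.39  0.26  1.69 -0.11  1.07  1.35]
```

View pics/k1.png

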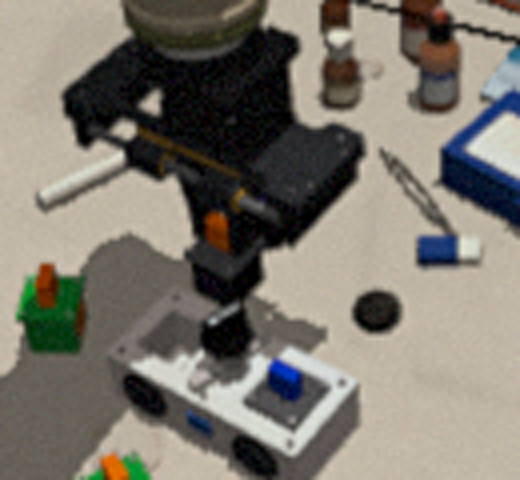

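View pics/wrist_k.png

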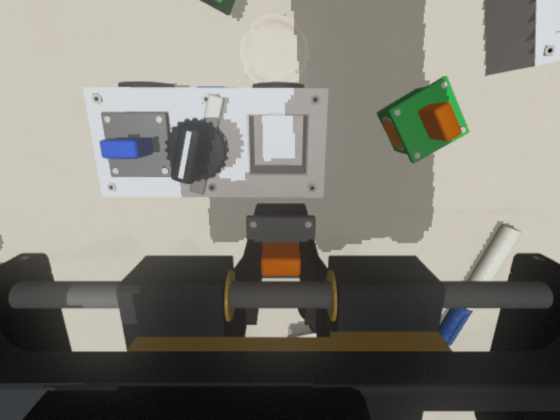

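Emit:
{"fn": "jog_arm", "kwargs": {
  "commands": [
    {"translation": [-4,0,-2],"twist": 0},
    {"translation": [-4,0,0],"twist": 0},
    {"translation": [-3,0,0],"twist": 0},
    {"translation": [-3,0,0],"twist": 0},
    {"translation": [-2,0,0],"twist": 0},
    {"translation": [-2,0,0],"twist": 0},
    {"translation": [0,0,0],"twist": 0}
  ]
}}

```text
time: 17.0
ee_pos: [0.5686, 0.1335, 0.0849]
eef_rot: [0.503, 0.498, -0.497, -0.503]
ft_force: [4.2, 0.4, 2.8]
width: 0.0217
```

```bash
python3 -c "
from h import *
snap('l',('wrist',))"
```

```text
t 17.05 pos [0.5686 0.1335 0.0848] yaw 1.5601 F [ 4.  -0.3  2.8] w 0.0217 q [-0.52  0.36  0.26  1.74 -0.1   1.05  1.33]
```

View pics/wrist_l.png

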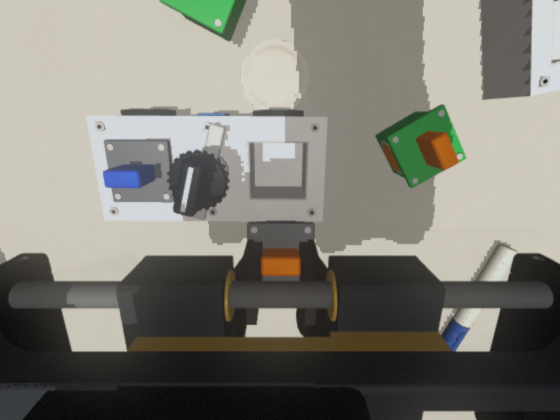

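Emit:
{"fn": "jog_arm", "kwargs": {
  "commands": [
    {"translation": [-2,0,0],"twist": 0},
    {"translation": [-2,0,0],"twist": 0},
    {"translation": [-2,0,0],"twist": 0},
    {"translation": [-2,0,0],"twist": 0},
    {"translation": [-1.5,0,0],"twist": 0},
    {"translation": [0,0,0],"twist": 0}
  ]
}}

```text
time: 17.65
ee_pos: [0.5587, 0.1335, 0.0846]
eef_rot: [-0.503, -0.497, 0.497, 0.503]
ft_force: [3.9, 0.7, 2.9]
width: 0.0216
```

Emit:
{"fn": "jog_arm", "kwargs": {
  "commands": [
    {"translation": [0,0,0],"twist": 0},
    {"translation": [0,0,0],"twist": 0},
    {"translation": [10,0,0],"twist": 0},
    {"translation": [10,0,10],"twist": 0},
    {"translation": [0,0,30],"twist": 0},
    {"translation": [0,0,35],"twist": 0},
    {"translation": [0,0,35],"twist": 0},
    {"translation": [0,0,10],"twist": 0},
    {"translation": [0,0,0],"twist": 0}
  ],
  "grip_force": 50
}}

```text
time: 18.55
ee_pos: [0.5793, 0.1334, 0.2051]
eef_rot: [-0.503, -0.497, 0.497, 0.503]
ft_force: [0.0, -0.4, -1.6]
width: 0.0212
```

```bash
python3 -c "
from h import *
snap('m',('wrist','side','scene'))
a=cv2.imread('pics/side_m.png');c=cv2.imread('pics/scene_m.png')
b=cv2.resize(a[140:240,200:300],None,fx=6,fy=6,interpolation=cv2.INTER_CUBIC)
cv2.imwrite('pics/m1.png',b)
cv2.imwrite('pics/m2.png',c)"
```

```text
t 18.7 pos [0.5779 0.1332 0.2023] yaw 1.5601 F [ 0.  -0.2 -0.9] w 0.021 q [-0.53  0.28  0.28  1.59 -0.08  1.29  1.32]
```

View pics/m1.png

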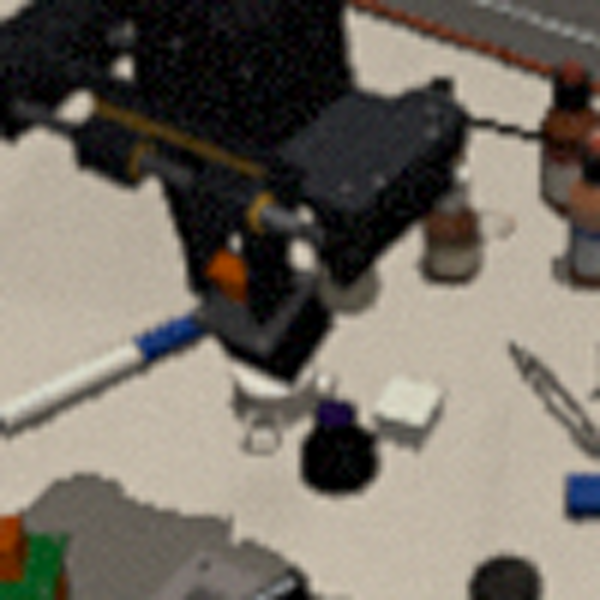

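View pics/wrist_m.png

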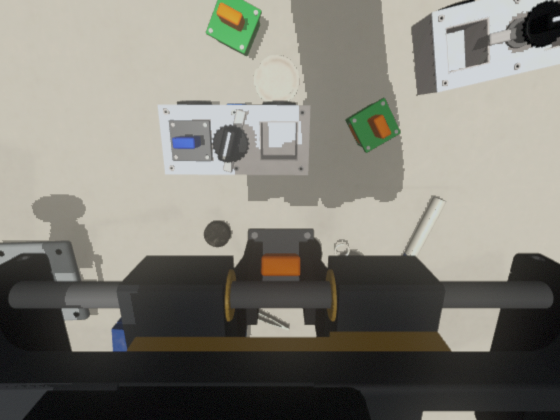

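View pics/m2.png

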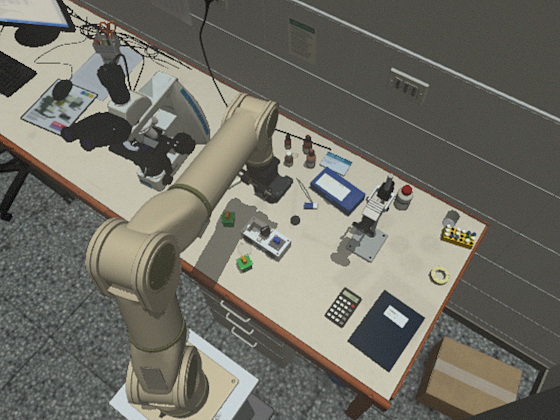

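```bash
python3 - <<'E'
import cv2
b=cv2.imread("pics/wrist_m.png")[220:300,230:330]; cv2.imwrite("pics/n1.png",cv2.resize(cv2.convertScaleAbs(b,alpha=2),None,fx=7,fy=7,interpolation=cv2.INTER_CUBIC))
b=cv2.imread("pics/side_m.png")[178:208,228:258]; cv2.imwrite("pics/n2.png",cv2.resize(cv2.convertScaleAbs(b,alpha=2),None,fx=18,fy=18,interpolation=cv2.INTER_CUBIC))
E
```

View pics/n1.png

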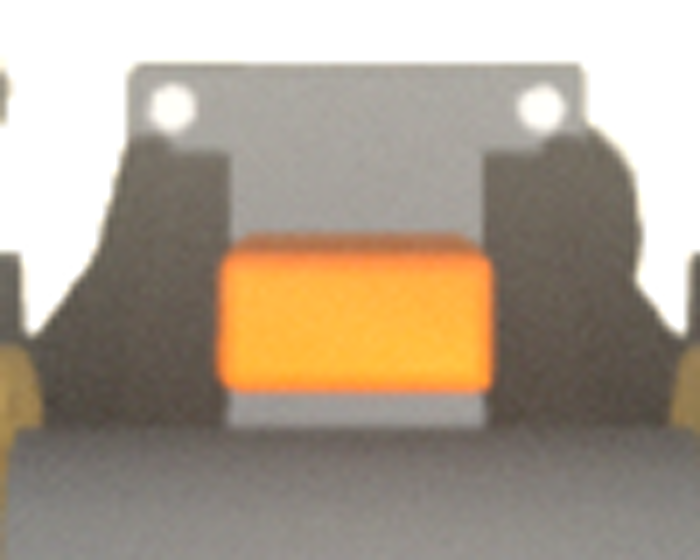

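View pics/n2.png

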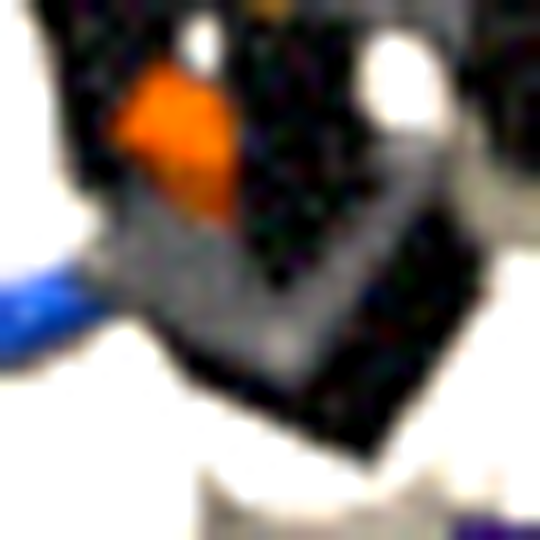

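```bash
cat > cubefit.py <<'E'
from h import *
def fit(kw,tcp,yaw,wobs,kd=None,sobs=(),sb=np.array([-.14,-.3]),ws=.5):
    # returns tilt, and filter centre relative to TCP (world)
    def pose(p): return R.from_euler("zy",[yaw-1.5715+p[4],-p[0]]).as_matrix(), tcp+p[1:4]
    def res(p):
        Rm,o=pose(p); r=[]
        for q,uv in wobs: r+=list(proj(kw,o+Rm@np.array(q)/1e3)[0]-uv)
        for q,uv in sobs: r+=list(ws*(proj(kd,o+Rm@np.array(q)/1e3)[0]-uv-sb))
        return np.array(r)
    s=least_squares(res,[.4,.02,0,-.045,0],loss="soft_l1"); p=s.x; Rm,o=pose(p)
    J=np.linalg.pinv(s.jac.T@s.jac)
    print("tilt",p[0].round(4),"yawoff",p[4].round(4),"origin-tcp",p[1:4].round(4),"filter",o+Rm@[.018,0,.018],"filter-tcp",(o+Rm@[.018,0,.018]-tcp).round(4),"sd tilt",np.sqrt(J[0,0])*.4); print(res(p).round(1))
    return p
E
python3 - <<'E'
from cubefit import *
W=lambda u,v:cr(u,v,7,230,220); S=lambda u,v:cr(u,v,18,228,178)
tcp=np.array([.5785,.1333,.2035])
w=[((-21,-21,36),W(130,65)),((-21,21,36),W(583,65)),((-5.5,-11,65),W(218,250)),((-5.5,11,65),W(492,250)),((5.5,-11,65),W(218,390)),((5.5,11,65),W(492,390))]
s=[((-21,-21,41),S(290,355)),((-18,-18,0),S(370,465)),((18,-18,0),S(490,265))]
fit(ld("wrist","m"),tcp,1.5601,w)
fit(ld("wrist","m"),tcp,1.5601,w,K["side"],s)
w[0]=((-21,-21,41),w[0][1]);w[1]=((-21,21,41),w[1][1])
fit(ld("wrist","m"),tcp,1.5601,w)
fit(ld("wrist","m"),tcp,1.5601,w,K["side"],s)
E
```

```text
tilt 0.4005 yawoff -0.0002 origin-tcp [ 0.0259  0.0005 -0.0448] filter [0.61397286 0.13356997 0.18229927] filter-tcp [ 0.0355  0.0003 -0.0212] sd tilt 0.00911302869431999
[ 0.5 -0.  -0.5 -0.  -0.2 -0.1  0.2 -0.  -0.3  0.1  0.3  0.1]
tilt 0.4075 yawoff -0.0001 origin-tcp [ 0.0255  0.0005 -0.043 ] filter [0.61334511 0.13360674 0.18419209] filter-tcp [ 0.0348  0.0003 -0.0193] sd tilt 0.008203036184539384
[ 0.2 -0.  -0.2 -0.1 -0.4 -0.2  0.4 -0.2 -0.5  0.2  0.6  0.2  0.5  0.6
  0.7  0.4  1.   0.3]
tilt 0.3978 yawoff -0.0005 origin-tcp [ 0.0267  0.0005 -0.0466] filter [0.61480703 0.13355845 0.18045554] filter-tcp [ 0.0363  0.0003 -0.023 ] sd tilt 0.010771194154900944
[-0.  -0.  -0.   0.   0.1  0.  -0.   0.1 -0.1 -0.1  0.1 -0. ]
tilt 0.4076 yawoff -0.0003 origin-tcp [ 0.0263  0.0005 -0.0446] filter [0.61420484 0.13359662 0.18258055] filter-tcp [ 0.0357  0.0003 -0.0209] sd tilt 0.009620830657443988
[-0.3 -0.   0.3 -0.  -0.1 -0.1  0.2 -0.1 -0.3  0.1  0.4  0.1  0.7  0.7
  0.8  0.5  1.1  0.4]
```

Emit:
{"fn": "jog_arm", "kwargs": {
  "commands": [
    {"translation": [-10,-10,5],"twist": 0},
    {"translation": [-20,-20,8],"twist": 0.01},
    {"translation": [-25,-25,8],"twist": 0.01},
    {"translation": [-25,-30,0],"twist": 0.013},
    {"translation": [-20,-30,0],"twist": 0},
    {"translation": [-8,-30,0],"twist": 0},
    {"translation": [0,-30,0],"twist": 0},
    {"translation": [0,-30,0],"twist": 0},
    {"translation": [0,-30,0],"twist": 0},
    {"translation": [0,-30,0],"twist": 0},
    {"translation": [0,-30,0],"twist": 0},
    {"translation": [0,-20,0],"twist": 0},
    {"translation": [4,-12,0],"twist": 0},
    {"translation": [4,-6,0],"twist": 0},
    {"translation": [0,0,0],"twist": 0},
    {"translation": [0,0,0],"twist": 0}
  ]
}}

```text
time: 20.3
ee_pos: [0.4786, -0.1989, 0.2252]
eef_rot: [-0.494, -0.506, 0.506, 0.495]
ft_force: [-1.0, -0.4, -1.2]
width: 0.0212
```

```bash
python3 -c "
from h import *
snap('p',('wrist','side','scene'))
a=cv2.imread('pics/side_p.png');c=cv2.imread('pics/scene_p.png')
cv2.imwrite('pics/p1.png',cv2.resize(a[130:260,300:430],None,fx=5,fy=5,interpolation=cv2.INTER_CUBIC)[:600])
cv2.imwrite('pics/p2.png',cv2.resize(c[170:270,300:410],None,fx=6,fy=6,interpolation=cv2.INTER_CUBIC))"
```

```text
t 20.45 pos [ 0.4789 -0.1988  0.2255] yaw 1.5941 F [ 0.8 -0.2 -1.3] w 0.0214 q [-0.22  0.09  0.57  1.76 -0.05  1.31  1.95]
```

View pics/p1.png

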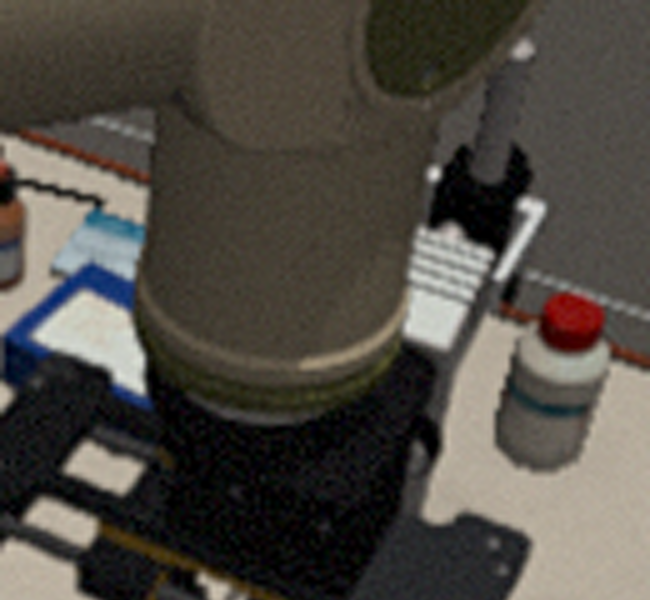

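View pics/p2.png

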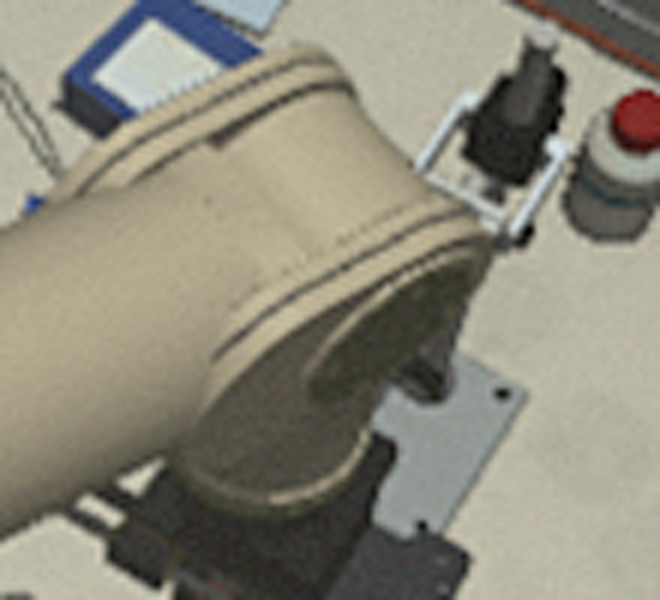

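View pics/wrist_p.png

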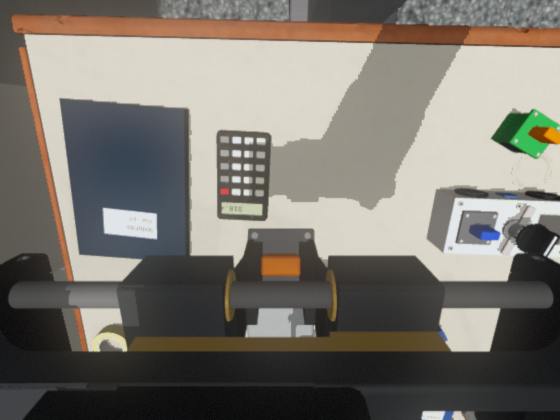

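Emit:
{"fn": "jog_arm", "kwargs": {
  "commands": [
    {"translation": [1,-0.5,-0.5],"twist": 0},
    {"translation": [0,0,0],"twist": 0},
    {"translation": [0,0,0],"twist": 0},
    {"translation": [0,0,0],"twist": 0}
  ]
}}

```text
time: 20.85
ee_pos: [0.48, -0.2001, 0.2251]
eef_rot: [0.494, 0.506, -0.506, -0.494]
ft_force: [0.1, -0.1, -0.0]
width: 0.0214
```

```bash
python3 - <<'E'
from h import *
snap('q')
b=cv2.imread("pics/wrist_q.png")[220:300,230:330]; cv2.imwrite("pics/q1.png",cv2.resize(cv2.convertScaleAbs(b,alpha=2),None,fx=7,fy=7,interpolation=cv2.INTER_CUBIC))
E
```

```text
t 20.9 pos [ 0.48   -0.2001  0.2251] yaw 1.593 F [ 0.6 -0.4 -1.2] w 0.0217 q [-0.22  0.09  0.57  1.76 -0.05  1.3   1.95]
```

View pics/q1.png

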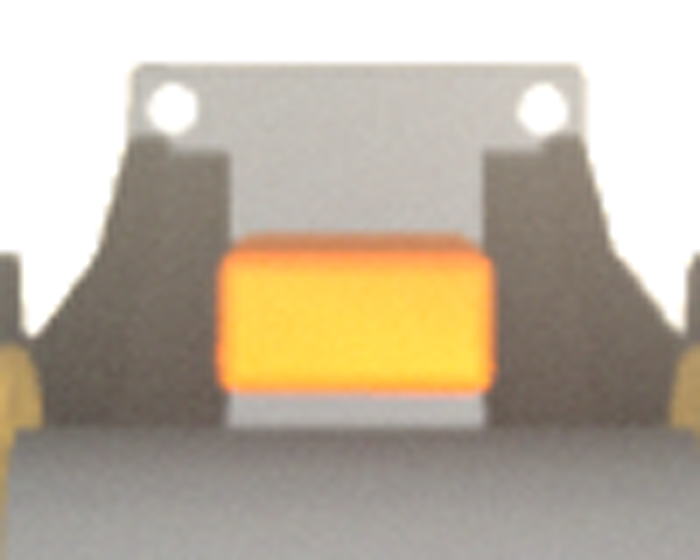

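```bash
python3 - <<'E'
from h import *
for t in "kj":
    k=ld("wrist",t)
    for z in (.099,.091):
        a=1.3-.0155
        d=np.array([-np.sin(a),np.cos(a)])*.015
        print(t,z,proj(k,[[.5245,.0865,z],[.5245+d[0],.0865+d[1],z],[.5245-d[0],.0865-d[1],z]]).round(1).tolist())
b=cv2.imread("pics/wrist_k.png")[80:200,150:250]; cv2.imwrite("pics/q2.png",cv2.resize(b,None,fx=5,fy=5,interpolation=cv2.INTER_CUBIC))
E
```

```text
k 0.099 [[184.4, 154.9], [189.9, 124.9], [179.1, 183.3]]
k 0.091 [[189.1, 153.0], [194.4, 124.5], [184.0, 180.0]]
j 0.099 [[227.5, 138.8], [231.1, 121.7], [223.9, 155.4]]
j 0.091 [[229.0, 138.2], [232.6, 121.5], [225.5, 154.3]]
```

View pics/q2.png

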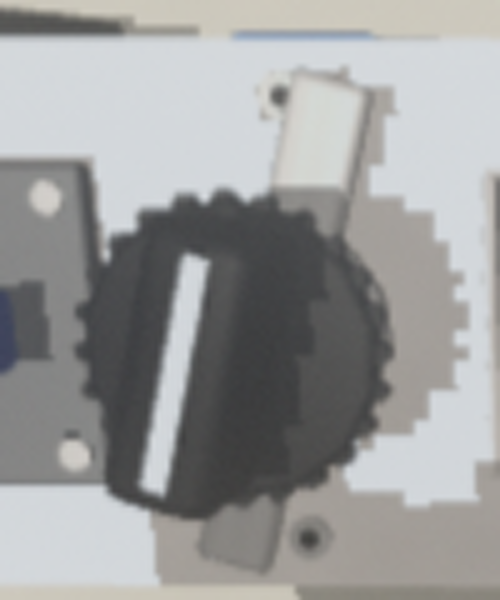

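```bash
python3 -c "
from bench import *
s=read_state();print(s['time'],s['ee_pos'],s['joint_vel'].round(4))
print(close_job())"
```

```text
20.9 [ 0.47998452 -0.20008827  0.2250951 ] [-0.0001 -0.0005  0.0018 -0.0005  0.0001 -0.      0.0019]
the job is handed in; nothing more can be done
None
```

I handed the job in at about 21 s of the 54 s. The arm was still, holding the amber cube in front of the inspection camera with the handle up.

**What I did**
- **Lock:** I gripped the knob, pushed it down 7.5 mm and turned it anticlockwise until the torque rose at the stop, then let it spring up. A later picture puts the knob top at its up height of 99 mm, with the bar across the magazine.
- **Cube:** I lifted the amber cube out by its handle. The jog can only turn the tool about the vertical, so I tilted the cube in the jaws by drawing its face against the magazine's far edge, then raised the grip to 50 N. The blue cube was still in its pocket in the last wrist picture.
- **Camera pose:** Fitting the scene, side and wrist pictures together put the lens tilt at about 0.42 rad, its heading at about 0.02, and the focus at (0.516, -0.198, 0.2035) m.

**Last checks**
- **Tilt:** The cube measured 0.40 to 0.41 rad after tilting, 0.01 to 0.02 short of the camera's estimated tilt. I left that uncorrected.
- **Position:** The filter centre works out within about 1 mm of the estimated focus. I put the uncertainty at about 2 to 3 mm.
- **Grip:** The final wrist picture showed the cube had not moved in the jaws since it was tilted.
- **Contact:** The wrist force was little more than the cube's weight. The arm never came near the camera, its stand or the bystanders.

**Not fully settled**
- **View blocked:** The arm hid the cube from the scene and side cameras in the final pose. The position there rests on the wrist view and the arm's own pose reading.
- **Camera disagreement:** The scene and side cameras disagreed by up to about 3 mm, so I relied mainly on the wrist camera. Its views of the magazine from different angles agreed to about 1 mm.

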